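# Rake the pebble tray even

## Robot

A 6-joint arm with a two-finger parallel gripper is mounted at the origin on the work surface. World frame = base frame: x ahead of the robot, y to its left, z up, the work surface at z = 0. Lengths are in m, angles in rad, forces in N, time in s.
With the tool pointing down it reaches from about 0.35 to 0.975 m from the base axis. Payload 4.9 kg.
Tool frame: the origin (TCP) lies at the very end of the fingers, on their centre line; the grasp point (between the pads) lies 19 mm behind it; x points along the fingers, y is the direction in which the jaws open and shut, and the axes are right-handed (so a half turn about x gives the same grasp; the last joint's range is limited). The gripper opens to 85 mm and grips with 20 to 120 N. Pads are 22 mm wide; open, the fingers measure 114 mm over their backs; the gripper's body (76 mm by 85 mm) begins 54 mm behind the grasp point. The pads swing forward as they close: fully open they stand 13 mm farther back than shut.
Start: joints at [-1.469, 0.053, 1.613, -0, 1.476, -0.119], TCP at [0.137, -0.61, 0.231] pointing down, gripper open.
Joint ranges: [-3.01, 3.01], [-1.01, 2.22], [0.06, 2.58], [-1.02, 4.17], [0.09, 2.62], [-3.14, 3.14]. Speed limits (rad/s): [2.57, 2.57, 3.14, 3.14, 3.14, 3.14].

## Interface

Orientations are given as a rotation vector (axis times angle).
In Python, from station import ctrl, get_image, calibration, finish_job, search_frame, cut_out, mark_of gives the robot as it stands. The module is installed in compiled form; this text tells all that it offers.
- The arm moves only by the tool arm_command, never from a script. Its argument "plan" is a list that holds one entry, the list of rows, each a list of 7 numbers: the shift along the tool's x, y, z in m, then the turn, a rotation vector about the tool's x, y, z in degrees, then the finger opening in m, from 0 to 0.0854. A call has 1 to 20 rows; each row shifts and turns the pose as measured when the row begins, along the tool's axes as they then stand; what a row does not reach is not made up. A row lasts 1/12 s, in which the tool goes at most 41.7 mm and 7.16 degrees, less where a joint would pass 70% of its speed; a pose out of reach is approached as far as the arm can. A call with a gripper value outside its range is refused whole. The fingers move at their own pace and stop on an object; "squeeze" is the grip in N (left out, the last holds). Time passes only in rows, so rows that do not move let the fingers close. It gives the time, the measured TCP pose, the force and the opening at its end, in the units of the state.
- ctrl.get_obs(): the state, without advancing time (a new reading comes with each control period).
- get_image(name): name is "scene" or "top" or "wrist"; returns the picture (420x560x3 uint8, red, green, blue); there is no depth.
- calibration(name): a dict with "fx", "fy", "cx", "cy" (pixels), "k1" (the pictures are not rectified: a ray, as slopes to the right and down, at radius r is drawn at 1 + k1 r^2 times it, then the intrinsics apply), "cam_to_world" (4x4, takes a point from camera to world coordinates); the wrist camera has in their place "hand_eye" (4x4, takes a point from camera to tool coordinates, whose origin is the TCP and whose axes are the tool frame's). Camera axes: x right, y down, z forward; pixel columns grow to the right and rows downward; lengths in m; the calibration is good to about 2 mm. A picture is of the moment at which its call begins: read the wrist's pose just before it. calibration takes no time and is no camera call.
- finish_job(): hands the job in, once; it reports no verdict.
Trained networks look in the newest picture that a camera, given by its name, has taken for a name from the list of things; names that differ only in an ending like _2 or _b are one class to them, and where a whole thing is asked for, a point or a joint stands for the part that bears it (a point fixed in the world has none). Each returns a list of dicts, best first, with "conf" (0 to 1); they miss things now and then, are a little off and sometimes report something else, mostly with a low value. They report only what shows in the picture. A call takes as long as a camera call. They do not tell look-alikes from the thing itself.
- search_frame(camera, thing): "at" ([x, y, z] in m, in the coordinates of the camera as it stood for that picture, good to about 4 mm: the middle of the surface that is visible of it).
- cut_out(camera, thing): "mask" (420x560 bool, what is visible of it).
- mark_of(camera, thing): "at" ([x, y, z] in m, in the coordinates of the camera as it stood for that picture, good to about 4 mm: a listed point, or the origin of a listed thing).
The state is a dict: "t": time; "q": joint angles; "dq": joint speeds; "effort": joint torques, N m; "tool_pos": TCP position; "tool_rot": TCP orientation; "contact_force": force on the tool from outside, world axes, zero at the start; "wrist_torque": the same for the moment, N m; "opening": finger opening in m.
Only numpy, scipy, OpenCV 4.12 (cv2) and the standard library are available. Lean on these libraries where they do the work, as an engineer would, in place of code of your own. Each camera call takes 0.05 s, during which the arm holds its last target. There are 200 camera calls.

## Task

The pebbles in the decorative tray on the dresser are bunched at one end. Take the little rake from its stand and, with the tines kept in light touch with the tray's bed while you draw them, gently rake the pebbles along so that they lie in a single layer spread evenly over the bed, each third of its length having pebbles on both its left and its right half; then stand the rake back in its stand, fully home. Do not press the rake hard, move the pebbles with the rake only, and leave the other things on the dresser alone.

Things in the scene. Friction and masses are not known exactly. Their poses are not given: they have to be found in the camera images.
- tray: Low wooden tray, fixed. Origin: centre of its underside, on the dresser; x along its length, y across. Inside 240 (x) by 76 (y) mm; bed's top 8 mm and rim 24 mm above the origin; walls 7 mm thick. Pebbles start at the +x end in three rows across, three to a row, about 42, 75 and 108 mm from the centre, with gaps of about 10 to 18 mm between rows. The bed's thirds meet at x = -40 and +40 mm.
- stand: Dark wooden rake stand, fixed: a block 50 (x) by 94 (y) by 58 mm high; origin: centre of its underside, z up. In its top a centred open slot, 14 (x) by 74 (y) mm, 54 mm deep, in which the rake's head hangs; the rake's collar rests on the slot's edges.
- rake: Small upright hand rake hanging in the stand, 0.11 kg. Origin: centre of the underside of its round collar (36 mm wide); z up the handle, y along the head, x the way to draw it (same both ways round). Handle 16 (x) by 20 (y) mm, up to 106 mm. Steel head 62 mm wide (y), 8 mm thick, five 20 mm tines; tips 36 to 48 mm below the origin (its stem's length is not known: feel for the bed); they spring back 1 mm per 6 N.
- rake_grip (a point): Middle of the rake's handle, where to grip it: on its axis, 66 mm above the collar's underside; 124 mm above the dresser when the rake is home in the stand.
- stone1_center (a point): Centre of pebble 1 of 9, a chunky rounded pale stone block, 17 by 15 mm and 13 mm high as it starts, 12 g; axes along these sizes.
- stone2_center (a point): Centre of pebble 2 of 9, a chunky rounded pale stone block, 16 by 15 mm and 16 mm high as it starts, 12 g; axes along these sizes.
- stone3_center (a point): Centre of pebble 3 of 9, a chunky rounded pale stone block, 16 by 14 mm and 11 mm high as it starts, 12 g; axes along these sizes.
- stone4_center (a point): Centre of pebble 4 of 9, a chunky rounded pale stone block, 15 by 15 mm and 14 mm high as it starts, 12 g; axes along these sizes.
- stone5_center (a point): Centre of pebble 5 of 9, a chunky rounded pale stone block, 17 by 14 mm and 12 mm high as it starts, 12 g; axes along these sizes.
- stone6_center (a point): Centre of pebble 6 of 9, a chunky rounded pale stone block, 16 by 14 mm and 15 mm high as it starts, 12 g; axes along these sizes.
- stone7_center (a point): Centre of pebble 7 of 9, a chunky rounded pale stone block, 17 by 15 mm and 11 mm high as it starts, 12 g; axes along these sizes.
- stone8_center (a point): Centre of pebble 8 of 9, a chunky rounded pale stone block, 16 by 15 mm and 14 mm high as it starts, 12 g; axes along these sizes.
- stone9_center (a point): Centre of pebble 9 of 9, a chunky rounded pale stone block, 15 by 14 mm and 12 mm high as it starts, 12 g; axes along these sizes.
- vase_center (a point): White ceramic vase, 84 mm across and 130 mm tall, point 70 mm up its axis. Leave alone.
- brush: Bamboo hairbrush, 200 mm long (x), lying; origin under it near the middle. Leave alone.
- paperweight: Glass pebble paperweight, 68 mm across, 33 mm high; origin under its centre. Leave alone.
- case: Closed red sunglasses case, 160 by 65 by 54 mm; origin under its centre. Leave alone.
There are look-alikes about, which are no part of the job. Leave any green look-alike of the rake alone. Leave any red look-alike of the stand alone.

How it is judged:
On the way, in this order (a step that is already met when the one before it is completed fails the run):
1. the rake is lifted clear of its stand (z of rake_grip in the frame of stand above 0.175 m), for 0.1 s.
2. the tines are drawn along the tray in light touch (more than 0.5 N, moving faster than 10 mm/s) for 0.4 s on end (contact force between rake and tray above 0.5 N and linear speed of rake above 0.01 m/s), for 0.4 s.
3. the pebbles lie in one layer on the bed, with at least one on the left and one on the right half of each third (((x of stone1_center in the frame of tray between -0.12 and -0.04 m and y of stone1_center in the frame of tray below 0 m) or (x of stone2_center in the frame of tray between -0.12 and -0.04 m and y of stone2_center in the frame of tray below 0 m) or (x of stone3_center in the frame of tray between -0.12 and -0.04 m and y of stone3_center in the frame of tray below 0 m) or (x of stone4_center in the frame of tray between -0.12 and -0.04 m and y of stone4_center in the frame of tray below 0 m) or (x of stone5_center in the frame of tray between -0.12 and -0.04 m and y of stone5_center in the frame of tray below 0 m) or (x of stone6_center in the frame of tray between -0.12 and -0.04 m and y of stone6_center in the frame of tray below 0 m) or (x of stone7_center in the frame of tray between -0.12 and -0.04 m and y of stone7_center in the frame of tray below 0 m) or (x of stone8_center in the frame of tray between -0.12 and -0.04 m and y of stone8_center in the frame of tray below 0 m) or (x of stone9_center in the frame of tray between -0.12 and -0.04 m and y of stone9_center in the frame of tray below 0 m)) and ((x of stone1_center in the frame of tray between -0.12 and -0.04 m and y of stone1_center in the frame of tray above 0 m) or (x of stone2_center in the frame of tray between -0.12 and -0.04 m and y of stone2_center in the frame of tray above 0 m) or (x of stone3_center in the frame of tray between -0.12 and -0.04 m and y of stone3_center in the frame of tray above 0 m) or (x of stone4_center in the frame of tray between -0.12 and -0.04 m and y of stone4_center in the frame of tray above 0 m) or (x of stone5_center in the frame of tray between -0.12 and -0.04 m and y of stone5_center in the frame of tray above 0 m) or (x of stone6_center in the frame of tray between -0.12 and -0.04 m and y of stone6_center in the frame of tray above 0 m) or (x of stone7_center in the frame of tray between -0.12 and -0.04 m and y of stone7_center in the frame of tray above 0 m) or (x of stone8_center in the frame of tray between -0.12 and -0.04 m and y of stone8_center in the frame of tray above 0 m) or (x of stone9_center in the frame of tray between -0.12 and -0.04 m and y of stone9_center in the frame of tray above 0 m)) and ((x of stone1_center in the frame of tray between -0.04 and 0.04 m and y of stone1_center in the frame of tray below 0 m) or (x of stone2_center in the frame of tray between -0.04 and 0.04 m and y of stone2_center in the frame of tray below 0 m) or (x of stone3_center in the frame of tray between -0.04 and 0.04 m and y of stone3_center in the frame of tray below 0 m) or (x of stone4_center in the frame of tray between -0.04 and 0.04 m and y of stone4_center in the frame of tray below 0 m) or (x of stone5_center in the frame of tray between -0.04 and 0.04 m and y of stone5_center in the frame of tray below 0 m) or (x of stone6_center in the frame of tray between -0.04 and 0.04 m and y of stone6_center in the frame of tray below 0 m) or (x of stone7_center in the frame of tray between -0.04 and 0.04 m and y of stone7_center in the frame of tray below 0 m) or (x of stone8_center in the frame of tray between -0.04 and 0.04 m and y of stone8_center in the frame of tray below 0 m) or (x of stone9_center in the frame of tray between -0.04 and 0.04 m and y of stone9_center in the frame of tray below 0 m)) and ((x of stone1_center in the frame of tray between -0.04 and 0.04 m and y of stone1_center in the frame of tray above 0 m) or (x of stone2_center in the frame of tray between -0.04 and 0.04 m and y of stone2_center in the frame of tray above 0 m) or (x of stone3_center in the frame of tray between -0.04 and 0.04 m and y of stone3_center in the frame of tray above 0 m) or (x of stone4_center in the frame of tray between -0.04 and 0.04 m and y of stone4_center in the frame of tray above 0 m) or (x of stone5_center in the frame of tray between -0.04 and 0.04 m and y of stone5_center in the frame of tray above 0 m) or (x of stone6_center in the frame of tray between -0.04 and 0.04 m and y of stone6_center in the frame of tray above 0 m) or (x of stone7_center in the frame of tray between -0.04 and 0.04 m and y of stone7_center in the frame of tray above 0 m) or (x of stone8_center in the frame of tray between -0.04 and 0.04 m and y of stone8_center in the frame of tray above 0 m) or (x of stone9_center in the frame of tray between -0.04 and 0.04 m and y of stone9_center in the frame of tray above 0 m)) and ((x of stone1_center in the frame of tray between 0.04 and 0.12 m and y of stone1_center in the frame of tray below 0 m) or (x of stone2_center in the frame of tray between 0.04 and 0.12 m and y of stone2_center in the frame of tray below 0 m) or (x of stone3_center in the frame of tray between 0.04 and 0.12 m and y of stone3_center in the frame of tray below 0 m) or (x of stone4_center in the frame of tray between 0.04 and 0.12 m and y of stone4_center in the frame of tray below 0 m) or (x of stone5_center in the frame of tray between 0.04 and 0.12 m and y of stone5_center in the frame of tray below 0 m) or (x of stone6_center in the frame of tray between 0.04 and 0.12 m and y of stone6_center in the frame of tray below 0 m) or (x of stone7_center in the frame of tray between 0.04 and 0.12 m and y of stone7_center in the frame of tray below 0 m) or (x of stone8_center in the frame of tray between 0.04 and 0.12 m and y of stone8_center in the frame of tray below 0 m) or (x of stone9_center in the frame of tray between 0.04 and 0.12 m and y of stone9_center in the frame of tray below 0 m)) and ((x of stone1_center in the frame of tray between 0.04 and 0.12 m and y of stone1_center in the frame of tray above 0 m) or (x of stone2_center in the frame of tray between 0.04 and 0.12 m and y of stone2_center in the frame of tray above 0 m) or (x of stone3_center in the frame of tray between 0.04 and 0.12 m and y of stone3_center in the frame of tray above 0 m) or (x of stone4_center in the frame of tray between 0.04 and 0.12 m and y of stone4_center in the frame of tray above 0 m) or (x of stone5_center in the frame of tray between 0.04 and 0.12 m and y of stone5_center in the frame of tray above 0 m) or (x of stone6_center in the frame of tray between 0.04 and 0.12 m and y of stone6_center in the frame of tray above 0 m) or (x of stone7_center in the frame of tray between 0.04 and 0.12 m and y of stone7_center in the frame of tray above 0 m) or (x of stone8_center in the frame of tray between 0.04 and 0.12 m and y of stone8_center in the frame of tray above 0 m) or (x of stone9_center in the frame of tray between 0.04 and 0.12 m and y of stone9_center in the frame of tray above 0 m)) and z of stone1_center in the frame of tray between 0.011 and 0.022 m and z of stone2_center in the frame of tray between 0.011 and 0.022 m and z of stone3_center in the frame of tray between 0.011 and 0.022 m and z of stone4_center in the frame of tray between 0.011 and 0.022 m and z of stone5_center in the frame of tray between 0.011 and 0.022 m and z of stone6_center in the frame of tray between 0.011 and 0.022 m and z of stone7_center in the frame of tray between 0.011 and 0.022 m and z of stone8_center in the frame of tray between 0.011 and 0.022 m and z of stone9_center in the frame of tray between 0.011 and 0.022 m), for 0.2 s.
At the end, for the whole second after the job is handed in: All pebbles lie on the bed in one layer (centres under 14 mm above the bed), at least one centred on the left and one on the right half of each third of its length; the rake is back in its stand at rest, upright within 0.1 rad, within 10 mm of the stand's centre and 4 mm of its seated height (all of step 3 and horizontal distance between rake_grip and stand below 0.01 m and z of rake_grip in the frame of stand below 0.128 m and angle between rake_grip's own z axis and vertical below 0.1 rad and linear speed of rake below 0.02 m/s); the robot touches nothing.
It fails at once if the rake presses on the tray or a pebble with more than 15 N (contact force between rake and tray above 15 N or contact force between rake and stone1 above 15 N or contact force between rake and stone2 above 15 N or contact force between rake and stone3 above 15 N or contact force between rake and stone4 above 15 N or contact force between rake and stone5 above 15 N or contact force between rake and stone6 above 15 N or contact force between rake and stone7 above 15 N or contact force between rake and stone8 above 15 N or contact force between rake and stone9 above 15 N).
It fails at once if the fingers or the arm touch a pebble (contact force between any of the fingers, the arm and stone1 above 0.3 N or contact force between any of the fingers, the arm and stone2 above 0.3 N or contact force between any of the fingers, the arm and stone3 above 0.3 N or contact force between any of the fingers, the arm and stone4 above 0.3 N or contact force between any of the fingers, the arm and stone5 above 0.3 N or contact force between any of the fingers, the arm and stone6 above 0.3 N or contact force between any of the fingers, the arm and stone7 above 0.3 N or contact force between any of the fingers, the arm and stone8 above 0.3 N or contact force between any of the fingers, the arm and stone9 above 0.3 N).
It fails at once if a bystander is moved by more than 15 mm (distance of any of vase_center, brush, paperweight, case from where it was at the start of the episode above 0.015 m).
It also fails if it takes over 58 s, if anything falls off the work surface, if the arm or the gripper's body presses on something with over 40 N, if the wrist force passes 120 N, or if a joint passes its speed limit or range.

## Working session

There is one attempt and no reset: what is moved stays moved. The work goes in short steps, Python scripts to look and compute and a tool call to move; the robot and the scene stay as the last step left them, time stands still between calls to the robot, and variables do not carry over. Pictures are saved under pics/ and viewed, about 8 in all and at most 12, crops included, and the job is handed in when it is done.

Besides the shell and the picture viewer there is one more tool, called after "Emit:" as name(argument=value, ...) on one line, values as JSON. arm_command: Moves the arm, as the interface text tells. Its arguments: {"type":"object","properties":{"plan":{"type":"array","items":{"type":"array","items":{"type":"array","items":{"type":"number"}}}},"squeeze":{"type":"number"}},"required":["plan"]}

```bash
mkdir -p pics; cat > h.py <<'E'
import numpy as np, cv2
from scipy.spatial.transform import Rotation as R
from station import *
def c2w(cam, obs=None):
    c=calibration(cam)
    if cam!='wrist': return np.array(c['cam_to_world'])
    o=obs or ctrl.get_obs(); T=np.eye(4); T[:3,:3]=R.from_rotvec(o['tool_rot']).as_matrix(); T[:3,3]=o['tool_pos']
    return T@np.array(c['hand_eye'])
def snap(cam,fn=None):
    T=c2w(cam); im=get_image(cam)
    if fn: cv2.imwrite('pics/'+fn,im[:,:,::-1])
    return im,T
def marks(cam,T,names,f=mark_of,n=3,mc=.2):
    out={}
    for k in names:
        out[k]=[((T@np.r_[d['at'],1])[:3],d['conf']) for d in f(cam,k)[:n] if d['conf']>mc]
        print(cam,k,[(np.round(p,4).tolist(),round(c,2)) for p,c in out[k]])
    return out
def ray(cam,T,u,v,z):
    "pixel -> world point at height z"
    c=calibration(cam); x=(u-c['cx'])/c['fx']; y=(v-c['cy'])/c['fy']; r=np.hypot(x,y); s=r
    for _ in range(20): s=r/(1+c['k1']*s*s)
    k=s/r if r else 1
    d=T[:3,:3]@np.array([x*k,y*k,1]); return T[:3,3]+d*(z-T[2,3])/d[2]
def proj(cam,T,p):
    c=calibration(cam); q=np.linalg.inv(T)@np.r_[p,1]; x,y=q[:2]/q[2]; m=1+c['k1']*(x*x+y*y)
    return np.array([c['fx']*x*m+c['cx'],c['fy']*y*m+c['cy']])
def mat(): return R.from_rotvec(ctrl.get_obs()['tool_rot']).as_matrix()
E
python3 - <<'E'
from h import *
ims=[]
for c in ['top','scene']:
    im,T=snap(c,c+'0.png'); ims.append(im)
    marks(c,T,['tray','stand','rake','rake_grip','vase_center','brush','paperweight','case']+([ 'stone1_center'] if c=='top' else []),n=10)
o=ctrl.get_obs(); print(o['t'],o['tool_pos'],o['tool_rot'],mat().round(2).tolist())
E
```

```text
top tray [([0.5369, 0.1907, -0.0026], 0.69)]
top stand [([0.404, -0.2442, -0.0], 0.61), ([0.5304, -0.2276, -0.0017], 0.6)]
top rake [([0.527, -0.2251, 0.0554], 0.59), ([0.3517, -0.459, 0.0008], 0.59), ([0.646, -0.2234, 0.0376], 0.51)]
top rake_grip [([0.65, -0.2289, 0.1018], 0.51), ([0.5199, -0.2206, 0.1255], 0.46)]
top vase_center [([0.6669, -0.416, 0.0716], 0.92)]
top brush [([0.6818, 0.3694, -0.0006], 0.97)]
top paperweight [([0.7356, -0.0196, 0.0017], 0.7)]
top case [([0.6818, 0.3719, -0.0003], 0.69), ([0.3505, -0.4567, -0.0003], 0.57)]
top stone1_center [([0.4983, 0.1638, 0.013], 0.36), ([0.6621, -0.4129, 0.0716], 0.36)]
scene tray [([0.5291, 0.1897, -0.0015], 0.55)]
scene stand [([0.4041, -0.2439, 0.0017], 0.85), ([0.5204, -0.2233, 0.0026], 0.64)]
scene rake [([0.6474, -0.2306, 0.0364], 0.75), ([0.521, -0.2269, 0.0544], 0.64)]
scene rake_grip [([0.6436, -0.2244, 0.0982], 0.78), ([0.4752, 0.1334, 0.0156], 0.66), ([0.5236, -0.2249, 0.1194], 0.57)]
scene vase_center [([0.6692, -0.4176, 0.0674], 0.62)]
scene brush []
scene paperweight [([0.7309, -0.0127, 0.0013], 0.81)]
scene case [([0.3487, -0.4539, -0.0024], 0.72), ([0.4927, 0.1674, 0.0177], 0.45)]
0.95 [ 0.13686708 -0.60981178  0.23134175] [ 2.10470639  0.23326012 -2.10468452] [[0.0, 0.22, -0.98], [-0.0, -0.98, -0.22], [-1.0, 0.0, -0.0]]
```

View pics/top0.png

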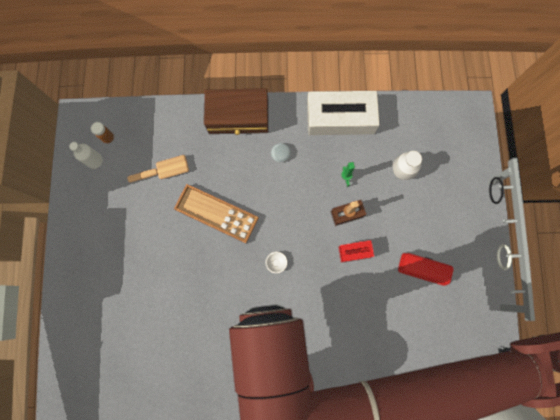

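View pics/scene0.png

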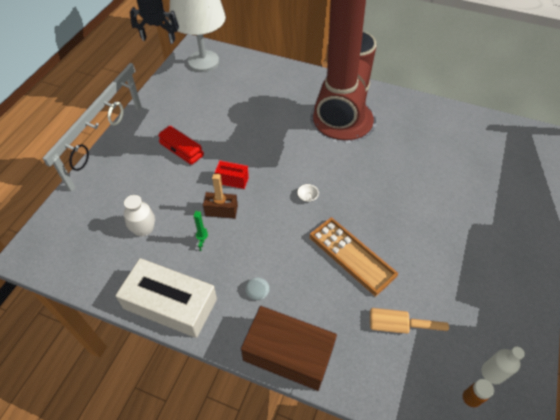

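Top view: the tray is at (216,214) with its pebbles at the lower right end (238,220). The brown stand and rake are at (348,211), the green look-alike at (348,173) and the red one at (356,250). The scene view agrees. Next I'll get the yaws from the masks and check the wrist camera's mounting.

```bash
python3 - <<'E'
from h import *
print(np.round(calibration('wrist')['hand_eye'],3).tolist(), calibration('wrist')['fx'])
for cam in ['top','scene']:
  T=c2w(cam)
  for th,z in [('tray',.024),('stand',.058)]:
    for d in cut_out(cam,th)[:3]:
        m=d['mask'].astype(np.uint8); v,u=np.nonzero(m)
        if len(u)<30: continue
        h=cv2.convexHull(np.c_[u,v].astype(np.int32))[:,0]
        P=np.array([ray(cam,T,a,b,z)[:2] for a,b in h],np.float32)
        r=cv2.minAreaRect(P*1000); b=cv2.boxPoints(r); e=b[1]-b[0]; f=b[2]-b[1]; l=e if np.hypot(*e)>np.hypot(*f) else f
        print(cam,th,round(d['conf'],2),len(u),np.round(r[0],1),np.round(r[1],1),'long axis deg',np.degrees(np.arctan2(l[1],l[0])).round(1)%180)
E
```

```text
[[0.001, -0.278, 0.961, -0.143], [1.0, 0.0, -0.001, -0.001], [-0.0, 0.961, 0.278, -0.07], [0.0, 0.0, 0.0, 1.0]] 300.5119365236614
top tray 0.82 2097 [534.  187.9] [258.8  91.4] long axis deg 64.0
top tray 0.42 180 [ 534.9 -231.2] [33.  67.9] long axis deg 133.5
top tray 0.42 732 [674.4 377.4] [ 60.  196.9] long axis deg 106.4
top stand 0.91 362 [ 520.8 -221.9] [54.1 98.6] long axis deg 103.9
top stand 0.76 619 [ 403. -239.] [ 56.4 102.8] long axis deg 98.3
scene tray 0.84 2874 [538.4 188.5] [263.3 109.9] long axis deg 64.5
scene stand 0.86 719 [ 423.7 -233.1] [ 93.5 110.2] long axis deg 97.7
scene stand 0.83 717 [ 541.5 -215.8] [ 89.  103.9] long axis deg 105.4
```

Emit:
arm_command(plan=[[[-0.005, -0.021, -0.0328, 0, 0, 0, 0.085], [-0.005, -0.021, -0.0328, 0, 0, 0, 0.085], [-0.005, -0.021, -0.0328, 0, 0, 0, 0.085], [-0.005, -0.021, -0.0328, 0, 0, 0, 0.085], [-0.005, -0.021, -0.0328, 0, 0, 0, 0.085], [-0.005, -0.021, -0.0328, 0, 0, 0, 0.085], [-0.005, -0.021, -0.0328, 0, 0, 0, 0.085], [-0.005, -0.021, -0.0328, 0, 0, 0, 0.085], [-0.005, -0.021, -0.0328, 0, 0, 0, 0.085], [-0.005, -0.021, -0.0328, 0, 0, 0, 0.085], [-0.005, -0.021, -0.0328, 0, 0, 0, 0.085], [-0.005, -0.021, -0.0328, 0, 0, 0, 0.085], [-0.005, -0.021, -0.0328, 0, 0, 0, 0.085], [-0.005, -0.021, -0.0328, 0, 0, 0, 0.085]]])

```text
t: 2.32
tool_pos: [0.5328, -0.211, 0.3039]
tool_rot: [2.114, 0.215, -2.109]
contact_force: [0.6, -0.9, 0.2]
opening: 0.0851
```

Emit:
arm_command(plan=[[[0, 0, 0, -7, 0, 0, 0.085], [0, 0, 0, -7, 0, 0, 0.085], [0, 0, 0, -7, 0, 0, 0.085], [0, 0, 0, -7, 0, 0, 0.085], [0, 0, 0, -7, 0, 0, 0.085], [0, 0, 0, -7, 0, 0, 0.085], [0, 0, 0, -7, 0, 0, 0.085], [0, 0, 0, -7, 0, 0, 0.085], [0, 0, 0, -7, 0, 0, 0.085], [0, 0, 0, -7, 0, 0, 0.085], [0, 0, 0, -7, 0, 0, 0.085], [0, 0, 0, -7, 0, 0, 0.085], [0, 0, 0, -7, 0, 0, 0.085], [0, 0, 0, 0, 0, 0, 0.085]]])

```text
t: 3.48
tool_pos: [0.5396, -0.2015, 0.3064]
tool_rot: [1.013, 1.316, -1.008]
contact_force: [0.4, 0.6, 0.1]
opening: 0.0853
```

```bash
cat >> h.py <<'E'
def state():
    o=ctrl.get_obs(); M=mat(); print('t',round(o['t'],2),'tcp',np.round(o['tool_pos'],4),'yaw',np.degrees(np.arctan2(M[1,1],M[0,1])).round(2),'down',M[:,0].round(3),'F',np.round(o['contact_force'],1),'open',round(o['opening'],4),'q6',round(o['q'][5],2)); return o
def rect(cam,T,mask,z):
    v,u=np.nonzero(mask); h=cv2.convexHull(np.c_[u,v].astype(np.int32))[:,0]
    P=np.array([ray(cam,T,a,b,z)[:2] for a,b in h],np.float32)*1000
    r=cv2.minAreaRect(P); b=cv2.boxPoints(r); e,f=b[1]-b[0],b[2]-b[1]; l=e if np.hypot(*e)>np.hypot(*f) else f
    return np.round(r[0],1),np.round(r[1],1),np.degrees(np.arctan2(l[1],l[0])).round(1)%180
E
python3 - <<'E'
from h import *
state(); im,T=snap('wrist','w1.png')
marks('wrist',T,['stand','rake','rake_grip'])
for d in cut_out('wrist','stand')[:2]: print(d['conf'],d['mask'].sum(),rect('wrist',T,d['mask'],.058))
E
```

```text
t 3.48 tcp [ 0.5396 -0.2015  0.3064] yaw 15.21 down [ 0.008 -0.002 -1.   ] F [0.4 0.6 0.1] open 0.0853 q6 -0.75
wrist stand [([0.5245, -0.2255, 0.001], 0.75), ([0.4032, -0.2437, -0.0036], 0.58)]
wrist rake [([0.5214, -0.2245, 0.0561], 0.76), ([0.6442, -0.2283, 0.0337], 0.57), ([0.6657, -0.4085, 0.0715], 0.24)]
wrist rake_grip [([0.646, -0.227, 0.099], 0.82), ([0.5241, -0.2244, 0.1275], 0.62)]
0.98 1681 (array([ 521.4, -221.9]), array([49.8, 98.4]), np.float32(106.0))
0.83 3554 (array([ 408.9, -239.6]), array([ 64.1, 102.4]), np.float32(98.0))
```

View pics/w1.png

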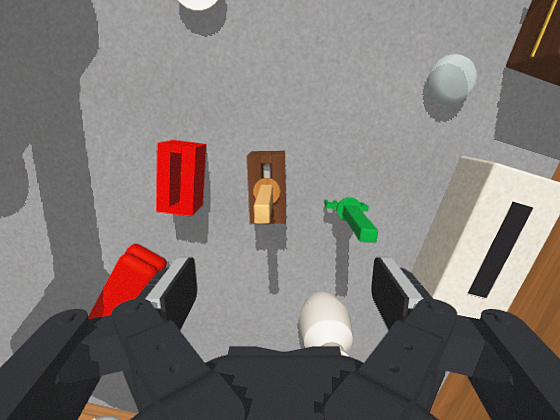

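The wrist view shows the stand top with corners around (248,152) to (286,222), the handle end near (262,213), the red stand on the left and the green rake on the right.

```bash
python3 - <<'E'
from h import *
T=c2w('wrist')
P=np.array([ray('wrist',T,u,v,.058)[:2] for u,v in [(248,152),(285,151),(286,222),(250,223)]])
print(P.round(4).tolist(),P.mean(0)); e=(P[0]+P[1]-P[2]-P[3]); print(np.degrees(np.arctan2(e[1],e[0]))%180)
print('handle top', ray('wrist',T,262,213,.164))
im=cv2.imread('pics/w1.png')[130:250,220:320]; cv2.imwrite('pics/w1c.png',cv2.resize(im,None,fx=6,fy=5,interpolation=cv2.INTER_CUBIC))
E
```

```text
[[0.4874, -0.1816], [0.533, -0.1681], [0.5593, -0.2608], [0.5119, -0.2749]] [ 0.52290394 -0.22134323]
105.2929170884252
handle top [ 0.52298069 -0.22294859  0.164     ]
```

View pics/w1c.png

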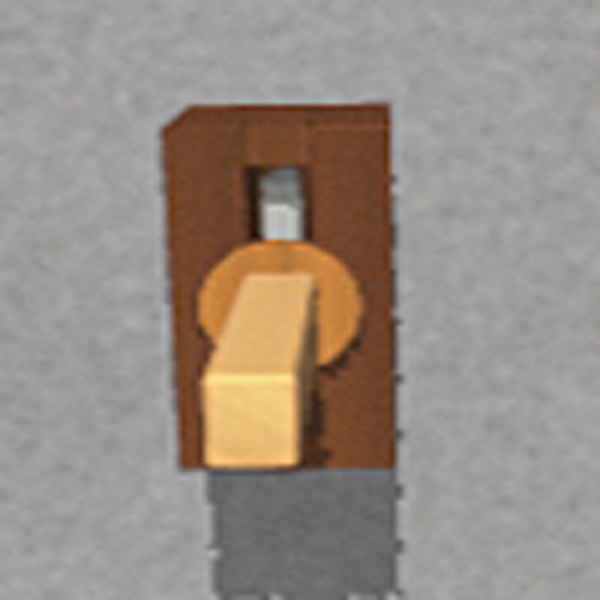

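The collar sits at about (266.7,190.8) and the handle end at about (262,214). The rake and stand are in line with the tool's yaw. I'll move over it at z≈0.2 and check.

Emit:
arm_command(plan=[[[0.025, -0.0055, 0.0042, 0, 0.12, -0.2, 0.085], [0.025, -0.0055, 0.0042, 0, 0.12, -0.2, 0.085], [0.025, -0.0055, 0.0042, 0, 0, 0, 0.085], [0.02, -0.0055, 0.0042, 0, 0, 0, 0.085], [0, 0, 0, 0, 0, 0, 0.085]]])

```text
t: 4.15
tool_pos: [0.5245, -0.2248, 0.2117]
tool_rot: [1.019, 1.312, -1.017]
contact_force: [-0.1, 0.1, -1.5]
opening: 0.0849
```

```bash
python3 - <<'E'
from h import *
state(); im,T=snap('wrist','w2.png')
marks('wrist',T,['stand','rake','rake_grip'])
for d in cut_out('wrist','stand')[:1]: print(d['conf'],d['mask'].sum(),rect('wrist',T,d['mask'],.058))
for d in cut_out('wrist','rake')[:2]: print(d['conf'],d['mask'].sum(),rect('wrist',T,d['mask'],.164))
E
```

```text
t 4.15 tcp [ 0.5245 -0.2248  0.2117] yaw 14.65 down [ 0.006 -0.003 -1.   ] F [-0.1  0.1 -1.5] open 0.0849 q6 -0.79
wrist stand [([0.4028, -0.2441, 0.0012], 0.75), ([0.525, -0.2261, 0.004], 0.68)]
wrist rake [([0.5202, -0.2262, 0.0581], 0.91)]
wrist rake_grip [([0.524, -0.2258, 0.1255], 0.61), ([0.3457, -0.453, -0.0028], 0.39)]
0.7 2934 (array([ 521.6, -222.9]), array([50.9, 98. ]), np.float32(106.8))
0.95 2434 (array([ 602.4, -203.4]), array([24.1, 77.7]), np.float32(156.2))
0.94 1854 (array([ 517.7, -206.2]), array([22.2, 56.4]), np.float32(104.5))
```

View pics/w2.png

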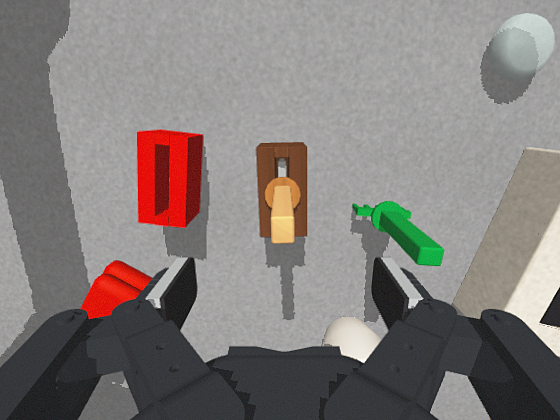

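The handle end is at (283,230), centred between the fingers (mid column about 284), and the green rake is clear of them. I'll descend and grip.

Emit:
arm_command(plan=[[[0.025, -0.0003, 0, 0, 0, -0.15, 0.085], [0.025, -0.0003, 0, 0, 0, -0.15, 0.085], [0.025, -0.0003, 0, 0, 0, -0.15, 0.085], [0.02, -0.0003, 0, 0, 0, 0, 0.085], [0.012, 0, 0, 0, 0, 0, 0.085], [0, 0, 0, 0, 0, 0, 0.085]]])

```text
t: 4.95
tool_pos: [0.5373, -0.2298, 0.1217]
tool_rot: [1.01, 1.283, -1.01]
contact_force: [-0.6, 0.0, -0.7]
opening: 0.085
```

Emit:
arm_command(plan=[[[0, 0, 0, 0, 0, 0, 0.005], [0, 0, 0, 0, 0, 0, 0.005], [0, 0, 0, 0, 0, 0, 0.005], [0, 0, 0, 0, 0, 0, 0.005], [0, 0, 0, 0, 0, 0, 0.005], [0, 0, 0, 0, 0, 0, 0.005], [0, 0, 0, 0, 0, 0, 0.005], [0, 0, 0, 0, 0, 0, 0.005], [0, 0, 0, 0, 0, 0, 0.005], [0, 0, 0, 0, 0, 0, 0.005]]], squeeze=70)

```text
t: 5.78
tool_pos: [0.5306, -0.2342, 0.1277]
tool_rot: [0.993, 1.294, -1.026]
contact_force: [0.2, 0.2, -1.0]
opening: 0.0151
```

```bash
python3 -c "
from h import *
state()"
```

```text
t 5.78 tcp [ 0.5306 -0.2342  0.1277] yaw 15.03 down [ 0.009 -0.032 -0.999] F [ 0.2  0.2 -1. ] open 0.0151 q6 -0.79
```

Emit:
arm_command(plan=[[[0, 0, 0, 0, 0, 0, 0.085], [0, 0, 0, 0, 0, 0, 0.085], [0, 0, 0, 0, 0, 0, 0.085], [0, 0, 0, 0, 0, 0, 0.085], [0, 0, 0, 0, 0, 0, 0.085]]])

```text
t: 6.2
tool_pos: [0.5329, -0.2343, 0.1298]
tool_rot: [0.994, 1.289, -1.023]
contact_force: [-0.1, 0.4, -0.2]
opening: 0.0747
```

```bash
cat >> h.py <<'E'
def go(p,yaw):
    "shift (tool axes, mm) and turn (deg, tool axes) to a target: TCP p, tool down, tool y at yaw deg"
    o=state(); M=mat(); c,s=np.cos(np.radians(yaw)),np.sin(np.radians(yaw))
    N=np.array([[0,c,s],[0,s,-c],[-1,0,0]])
    print('shift mm',(M.T@(np.array(p)-o['tool_pos'])*1000).round(1),'turn',np.degrees(R.from_matrix(M.T@N).as_rotvec()).round(2))
E
python3 -c "
from h import *
go([.523,-.2245,.107],15.3)
im,T=snap('wrist'); marks('wrist',T,['rake','rake_grip'])"
```

```text
t 6.2 tcp [ 0.5329 -0.2343  0.1298] yaw 15.04 down [ 0.015 -0.033 -0.999] F [-0.1  0.4 -0.2] open 0.0747 q6 -0.79
shift mm [ 22.3  -7.2 -12.8] turn [-0.27  2.07 -0.32]
wrist rake [([0.6446, -0.2248, 0.032], 0.94), ([0.5272, -0.2243, 0.0586], 0.6)]
wrist rake_grip [([0.6408, -0.225, 0.1006], 0.77)]
```

Emit:
arm_command(plan=[[[0.0, -0.0036, -0.0064, 0, 0.7, -0.1, 0.085], [0.008, -0.0036, -0.0064, 0, 0.7, -0.1, 0.085], [0.009, 0, 0, 0, 0.7, -0.1, 0.085], [0.007, 0, 0, 0, 0, 0, 0.085], [0.0005, 0, 0, 0, 0, 0, 0.085]]])

```text
t: 6.77
tool_pos: [0.5213, -0.2226, 0.1023]
tool_rot: [1.017, 1.326, -1.012]
contact_force: [0.3, 0.0, -0.3]
opening: 0.0849
```

```bash
python3 -c "
from h import *
go([.523,-.2245,.107],15.3)"
```

```text
t 6.77 tcp [ 0.5213 -0.2226  0.1023] yaw 15.04 down [-0.001  0.004 -1.   ] F [ 0.3  0.  -0.3] open 0.0849 q6 -0.8
shift mm [-4.7  1.1  2.3] turn [-0.26 -0.27  0.01]
```

Emit:
arm_command(plan=[[[-0.002, 0.001, 0.001, 0, -0.2, 0, 0.005], [-0.001, 0, 0, 0, 0, 0, 0.005], [0, 0, 0, 0, 0, 0, 0.005], [0, 0, 0, 0, 0, 0, 0.005], [0, 0, 0, 0, 0, 0, 0.005], [0, 0, 0, 0, 0, 0, 0.005], [0, 0, 0, 0, 0, 0, 0.005], [0, 0, 0, 0, 0, 0, 0.005]]], squeeze=90)

```text
t: 7.43
tool_pos: [0.5225, -0.2233, 0.1045]
tool_rot: [1.014, 1.324, -1.014]
contact_force: [-0.4, 0.7, -0.6]
opening: 0.0151
```

```bash
python3 -c "
from h import *
go([.523,-.2245,.2],15.3)"
```

```text
t 7.43 tcp [ 0.5225 -0.2233  0.1045] yaw 15.02 down [-0.002  0.002 -1.   ] F [-0.4  0.7 -0.6] open 0.0151 q6 -0.8
shift mm [-95.5   0.1   1.1] turn [-0.28 -0.11  0.06]
```

Emit:
arm_command(plan=[[[-0.008, 0, 0, 0, 0, 0, 0.005], [-0.012, 0, 0, 0, 0, 0, 0.005], [-0.015, 0, 0, 0, 0, 0, 0.005], [-0.02, 0, 0, 0, 0, 0, 0.005], [-0.02, 0, 0, 0, 0, 0, 0.005], [-0.02, 0, 0, 0, 0, 0, 0.005], [-0.02, 0, 0, 0, 0, 0, 0.005], [-0.005, 0, 0, 0, 0, 0, 0.005], [0, 0, 0, 0, 0, 0, 0.005]]])

```text
t: 8.18
tool_pos: [0.5218, -0.223, 0.2356]
tool_rot: [1.014, 1.324, -1.014]
contact_force: [0.5, -0.3, -1.4]
opening: 0.0147
```

```bash
python3 -c "
from h import *
go([.535,.189,.23],64)
im,T=snap('wrist','w3.png'); marks('wrist',T,['rake','rake_grip','stand'])"
```

```text
t 8.18 tcp [ 0.5218 -0.223   0.2356] yaw 15.03 down [-0.002  0.001 -1.   ] F [ 0.5 -0.3 -1.4] open 0.0147 q6 -0.8
shift mm [   6.1  119.6 -394.5] turn [-4.897e+01 -1.200e-01  2.000e-02]
wrist rake [([0.522, -0.2254, 0.1906], 0.81), ([0.643, -0.2268, 0.0313], 0.6)]
wrist rake_grip [([0.6434, -0.2255, 0.1008], 0.57), ([0.5253, -0.221, 0.261], 0.55)]
wrist stand [([0.5248, -0.2226, 0.0009], 0.94)]
```

Emit:
arm_command(plan=[[[0, 0.0109, -0.036, 0, 0, 0, 0.005], [0, 0.0109, -0.036, 0, 0, 0, 0.005], [0, 0.0109, -0.036, 0, 0, 0, 0.005], [0, 0.0109, -0.036, 0, 0, 0, 0.005], [0, 0.0109, -0.036, 0, 0, 0, 0.005], [0, 0.0109, -0.036, 0, 0, 0, 0.005], [0, 0.0109, -0.036, 0, 0, 0, 0.005], [0, 0.0109, -0.036, 0, 0, 0, 0.005], [0, 0.0109, -0.036, 0, 0, 0, 0.005], [0, 0.0109, -0.036, 0, 0, 0, 0.005], [0, 0.004, -0.014, 0, 0, 0, 0.005], [0, 0, 0, 0, 0, 0, 0.005]]])

```text
t: 9.38
tool_pos: [0.5231, 0.1844, 0.2097]
tool_rot: [1.008, 1.359, -1.042]
contact_force: [-0.6, -0.1, -1.0]
opening: 0.0148
```

Emit:
arm_command(plan=[[[0, 0, 0, -7, 0, 0, 0.005], [0, 0, 0, -7, 0, 0, 0.005], [0, 0, 0, -7, 0, 0, 0.005], [0, 0, 0, -7, 0, 0, 0.005], [0, 0, 0, -7, 0, 0, 0.005], [0, 0, 0, -7, 0, 0, 0.005], [0, 0, 0, -5, 0, 0, 0.005], [0, 0, 0, 0, 0, 0, 0.005]]])

```text
t: 10.05
tool_pos: [0.5164, 0.179, 0.1952]
tool_rot: [0.361, 1.603, -0.386]
contact_force: [0.4, 0.4, -1.6]
opening: 0.015
```

```bash
python3 - <<'E'
from h import *
go([.535,.189,.23],64)
im,T=snap('wrist','w4.png')
marks('wrist',T,['tray','rake'])
for d in cut_out('wrist','tray')[:1]: print(d['conf'],d['mask'].sum(),rect('wrist',T,d['mask'],.024))
c=np.array([.535,.189]);a=np.radians(244);X=np.array([np.cos(a),np.sin(a)]);Y=np.array([-X[1],X[0]])
D=search_frame('wrist','stone1_center')
for d in D: 
    p=(T@np.r_[d['at'],1])[:3]; print(round(d['conf'],2),(p*1000).round(0),'tray',((p[:2]-c)@np.c_[X,Y]*1000).round(0))
E
```

```text
t 10.05 tcp [0.5164 0.179  0.1952] yaw 62.97 down [-0.066 -0.    -0.998] F [ 0.4  0.4 -1.6] open 0.015 q6 -0.91
shift mm [-36.   16.3   9.9] turn [-1.08 -3.39  1.72]
wrist tray [([0.5262, 0.1906, -0.0002], 0.72)]
wrist rake [([0.5149, 0.1798, 0.1485], 0.6), ([0.4815, 0.0919, 0.0159], 0.3)]
0.86 15573 (array([530.7, 189.9]), array([253.6,  93. ]), np.float32(63.9))
0.54 [487. 161.  22.] tray [ 46. -31.]
```

View pics/w4.png

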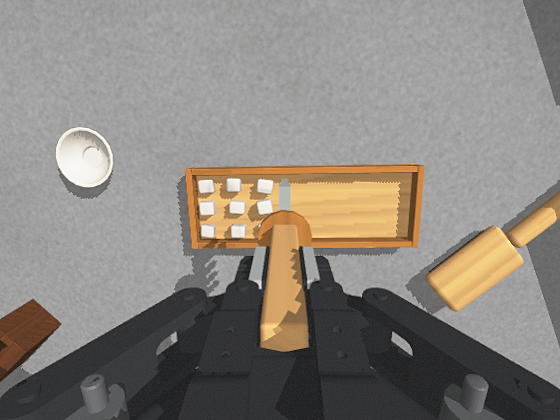

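The wrist view shows the tray's outer rim from (186,169) to (420,247). The pebble rows are at columns of about 207, 236 and 265. The rake's head is over the bed at (285,190). I'll segment the pebbles and level the tool.

```bash
cat >> h.py <<'E'
C=np.array([.5312,.1897]); AZ=np.radians(243.9)
X=np.array([np.cos(AZ),np.sin(AZ)]); Y=np.array([-X[1],X[0]])
def tray(p): return (np.asarray(p)[...,:2]-C)@np.c_[X,Y]*1000
def world(x,y): return C+(x*X+y*Y)/1000
def pebbles(im,T,cam='wrist',z=.021):
    hsv=cv2.cvtColor(im,cv2.COLOR_RGB2HSV); m=((hsv[...,1]<50)&(hsv[...,2]>165)).astype(np.uint8)
    n,l,s,c=cv2.connectedComponentsWithStats(m); out=[]
    for i in range(1,n):
        if s[i,4]<25: continue
        t=tray(ray(cam,T,*c[i],z))
        if abs(t[0])<128 and abs(t[1])<48:
            x,y,w,h,a=s[i]; e=tray(np.array([ray(cam,T,u,y+h/2,z) for u in (x-.5,x+w-.5)]))[:,0]
            out.append(t); print('peb px',c[i].round(0),'area',a,'tray',t.round(1),'x ext',e.round(1))
    return np.array(out)
E
python3 - <<'E'
from h import *
im=cv2.imread('pics/w4.png')[:,:,::-1].copy(); T=c2w('wrist')
pebbles(im,T)
for u,v in [(186,169),(423,166),(418,247),(192,248)]: print('rim',(u,v),tray(ray('wrist',T,u,v,.024)).round(1))
s=ctrl.get_obs(); M=mat(); tip=s['tool_pos']+M[:,0]*(.0465+.042); print('tip',tip,tray(tip).round(1),'px',proj('wrist',T,tip))
E
```

```text
peb px [233. 184.] area 182 tray [ 74.6 -26. ] x ext [83.3 66.9]
peb px [264. 186.] area 206 tray [ 40.8 -23.7] x ext [49.5 32.1]
peb px [206. 186.] area 195 tray [105.  -24.6] x ext [114.3  95.5]
peb px [284. 198.] area 264 tray [ 19.9 -10.4] x ext [25.9 13.9]
peb px [264. 206.] area 209 tray [41.6 -0.9] x ext [50.4 32.8]
peb px [207. 208.] area 206 tray [105.4  -0.4] x ext [115.2  96.1]
peb px [237. 207.] area 195 tray [72.4 -0.7] x ext [81.5 63.7]
peb px [207. 230.] area 172 tray [107.1  26. ] x ext [115.1  99.1]
peb px [238. 231.] area 198 tray [72.3 26.6] x ext [80.9 63.9]
rim (186, 169) [124.3 -43.6]
rim (423, 166) [-126.7  -42.9]
rim (418, 247) [-128.6   46.9]
rim (192, 248) [125.6  45.9]
tip [0.51133332 0.17982898 0.10822757] [ 17.6 -13.5] px [283.75157394 214.24530335]
```

```bash
sed -i 's/^C=np.*; AZ/C=np.array([.5324,.1906]); AZ/' h.py; python3 - <<'E'
from h import *
w=world(58.3,0); print(w); go([*w,.18],63.9)
E
```

```text
[0.50675155 0.13824499]
t 10.3 tcp [0.517  0.1798 0.1965] yaw 62.83 down [-0.064  0.    -0.998] F [ 0.4  0.2 -1.6] open 0.0149 q6 -0.91
shift mm [ 17.2 -41.2  10.9] turn [-1.12 -3.29  1.63]
```

Emit:
arm_command(plan=[[[0, -0.007, 0.002, -0.4, -1, 0.5, 0.005], [0.001, -0.007, 0.002, -0.4, -1, 0.5, 0.005], [0.001, -0.007, 0.002, -0.3, -1, 0.5, 0.005], [0.002, -0.007, 0.002, 0, 0, 0, 0.005], [0.003, -0.007, 0.002, 0, 0, 0, 0.005], [0.003, -0.005, 0.001, 0, 0, 0, 0.005], [0, 0, 0, 0, 0, 0, 0.005]]])

```text
t: 10.88
tool_pos: [0.5076, 0.1342, 0.1862]
tool_rot: [0.358, 1.539, -0.358]
contact_force: [-0.7, 0.3, -1.3]
opening: 0.0149
```

```bash
python3 - <<'E'
from h import *
w=world(58.3,0); go([*w,.14],63.9)
E
```

```text
t 10.88 tcp [0.5076 0.1342 0.1862] yaw 63.85 down [ 0.002 -0.001 -1.   ] F [-0.7  0.3 -1.3] open 0.0149 q6 -1.0
shift mm [46.2  3.2 -2.6] turn [-0.05  0.11 -0.01]
```

Emit:
arm_command(plan=[[[0.01, 0.0016, -0.0013, 0, 0, 0, 0.005], [0.012, 0.001, -0.001, 0, 0, 0, 0.005], [0.012, 0, 0, 0, 0, 0, 0.005], [0.008, 0, 0, 0, 0, 0, 0.005], [0, 0, 0, 0, 0, 0, 0.005]]])

```text
t: 11.3
tool_pos: [0.5064, 0.1378, 0.139]
tool_rot: [0.359, 1.54, -0.358]
contact_force: [-0.4, 0.4, -1.9]
opening: 0.0152
```

```bash
python3 - <<'E'
from h import *
w=world(58.3,0); go([*w,.11],63.9)
im,T=snap('wrist'); pebbles(im,T)
cv2.imwrite('pics/w5.png',cv2.resize(im[120:270,150:400],None,fx=3,fy=3,interpolation=cv2.INTER_CUBIC)[:,:,::-1])
M=mat();o=ctrl.get_obs()
for y in (-.031,.031):
    p=o['tool_pos']+M[:,0]*.085-M[:,2]*y*1; print('head end tip est px',proj('wrist',T,p), 'tray',tray(p).round(1), 'below, at stone top px',proj('wrist',T,np.r_[p[:2],.021]))
E
```

```text
t 11.3 tcp [0.5064 0.1378 0.139 ] yaw 63.8 down [ 0.001 -0.    -1.   ] F [-0.4  0.4 -1.9] open 0.0152 q6 -0.99
shift mm [29.   0.6  0.1] turn [-0.1   0.05 -0.02]
peb px [262. 175.] area 256 tray [ 77.4 -27.2] x ext [85.3 70.4]
peb px [228. 176.] area 296 tray [107.8 -25.9] x ext [116.9  99.3]
peb px [301. 177.] area 300 tray [ 43.6 -25.1] x ext [52.  34.4]
peb px [284. 198.] area 272 tray [58.5 -6.4] x ext [63.5 52.8]
peb px [300. 202.] area 308 tray [44.2 -2.5] x ext [52.7 35.7]
peb px [229. 203.] area 309 tray [108.2  -1.8] x ext [117.5  99.5]
peb px [266. 202.] area 281 tray [75.2 -2.3] x ext [83.3 67.1]
peb px [227. 231.] area 161 tray [111.3  25.4] x ext [117.3 104.3]
head end tip est px [283.77911424 251.76593368] tray [58.8 31.1] below, at stone top px [283.75794242 236.68157001]
head end tip est px [283.78044038 177.12583454] tray [ 58.7 -30.9] below, at stone top px [283.75781324 170.23435064]
```

View pics/w5.png

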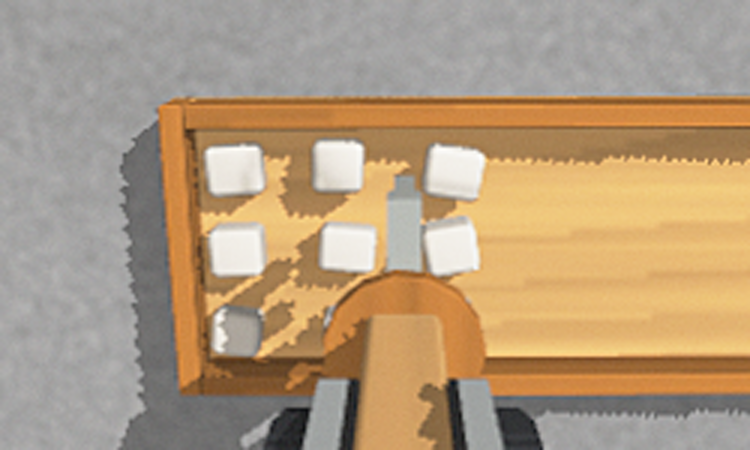

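The crop shows the head at column 404, between row C (left edge 425) and row B (right edge 375). It is centred to about 1 mm, so I'll descend.

Emit:
arm_command(plan=[[[0.008, -0.0006, 0, 0, 0, 0, 0.005], [0.009, 0, 0, 0, 0, 0, 0.005], [0.007, 0, 0, 0, 0, 0, 0.005], [0.003, 0, 0, 0, 0, 0, 0.005], [0, 0, 0, 0, 0, 0, 0.005]]])

```text
t: 11.77
tool_pos: [0.5069, 0.1377, 0.11]
tool_rot: [0.358, 1.539, -0.357]
contact_force: [-0.2, 0.4, -1.3]
opening: 0.0146
```

```bash
python3 - <<'E'
from h import *
w=world(59,0); go([*w,.1],63.9)
E
```

```text
t 11.77 tcp [0.5069 0.1377 0.11  ] yaw 63.85 down [ 0.002  0.    -1.   ] F [-0.2  0.4 -1.3] open 0.0146 q6 -0.99
shift mm [10.  -0.3 -0.3] turn [-0.05  0.09 -0.05]
```

Emit:
arm_command(plan=[[[0.002, -0.0003, 0, 0, 0, 0, 0.005], [0.002, 0, 0, 0, 0, 0, 0.005], [0.002, 0, 0, 0, 0, 0, 0.005], [0, 0, 0, 0, 0, 0, 0.005]]])

```text
t: 12.1
tool_pos: [0.5072, 0.1375, 0.1039]
tool_rot: [0.359, 1.538, -0.357]
contact_force: [-0.3, -0.0, -1.6]
opening: 0.0153
```

Emit:
arm_command(plan=[[[0.001, 0, 0, 0, 0, 0, 0.005], [0.001, 0, 0, 0, 0, 0, 0.005]]])

```text
t: 12.27
tool_pos: [0.5077, 0.1375, 0.1025]
tool_rot: [0.359, 1.537, -0.357]
contact_force: [-0.6, -0.2, -1.0]
opening: 0.0147
```

Emit:
arm_command(plan=[[[0.001, 0, 0, 0, 0, 0, 0.005], [0.001, 0, 0, 0, 0, 0, 0.005]]])

```text
t: 12.43
tool_pos: [0.5081, 0.1375, 0.1008]
tool_rot: [0.359, 1.536, -0.356]
contact_force: [0.6, 0.1, -1.9]
opening: 0.0153
```

Emit:
arm_command(plan=[[[0.001, 0, 0, 0, 0, 0, 0.005], [0.001, 0, 0, 0, 0, 0, 0.005]]])

```text
t: 12.6
tool_pos: [0.5082, 0.1376, 0.0987]
tool_rot: [0.359, 1.536, -0.356]
contact_force: [0.3, -0.2, -1.2]
opening: 0.0148
```

Emit:
arm_command(plan=[[[0.001, 0, 0, 0, 0, 0, 0.005]]])

```text
t: 12.68
tool_pos: [0.5082, 0.1376, 0.0977]
tool_rot: [0.359, 1.536, -0.356]
contact_force: [-0.4, -0.0, -1.0]
opening: 0.0147
```

Emit:
arm_command(plan=[[[0.001, 0, 0, 0, 0, 0, 0.005]]])

```text
t: 12.77
tool_pos: [0.5082, 0.1376, 0.0965]
tool_rot: [0.359, 1.536, -0.356]
contact_force: [-0.5, -0.4, -0.8]
opening: 0.0148
```

Emit:
arm_command(plan=[[[0.001, 0, 0, 0, 0, 0, 0.005]]])

```text
t: 12.85
tool_pos: [0.5082, 0.1376, 0.0954]
tool_rot: [0.359, 1.536, -0.356]
contact_force: [-0.4, -0.3, -0.5]
opening: 0.0147
```

Emit:
arm_command(plan=[[[0.0007, 0, 0, 0, 0, 0, 0.005]]])

```text
t: 12.93
tool_pos: [0.5082, 0.1375, 0.0945]
tool_rot: [0.359, 1.536, -0.356]
contact_force: [-0.1, -0.0, -0.4]
opening: 0.0147
```

Emit:
arm_command(plan=[[[0.0007, 0, 0, 0, 0, 0, 0.005]]])

```text
t: 13.02
tool_pos: [0.5081, 0.1376, 0.0937]
tool_rot: [0.359, 1.536, -0.356]
contact_force: [-1.0, -0.2, -1.2]
opening: 0.0154
```

Emit:
arm_command(plan=[[[0.0007, 0, 0, 0, 0, 0, 0.005]]])

```text
t: 13.1
tool_pos: [0.5081, 0.1376, 0.0929]
tool_rot: [0.359, 1.536, -0.356]
contact_force: [-0.0, 0.2, -1.1]
opening: 0.015
```

Emit:
arm_command(plan=[[[0.0007, 0, 0, 0, 0, 0, 0.005]]])

```text
t: 13.18
tool_pos: [0.5083, 0.1376, 0.0924]
tool_rot: [0.359, 1.536, -0.356]
contact_force: [-1.0, 0.5, 1.0]
opening: 0.0148
```

Emit:
arm_command(plan=[[[0.0007, 0, 0, 0, 0, 0, 0.005]]])

```text
t: 13.27
tool_pos: [0.5083, 0.1376, 0.0921]
tool_rot: [0.359, 1.536, -0.356]
contact_force: [-1.0, 0.8, 3.3]
opening: 0.0148
```

Emit:
arm_command(plan=[[[0.0007, 0, 0, 0, 0, 0, 0.005]]])

```text
t: 13.35
tool_pos: [0.5085, 0.1376, 0.0921]
tool_rot: [0.359, 1.536, -0.356]
contact_force: [-2.6, 0.5, 3.9]
opening: 0.0148
```

Contact at TCP z≈0.0925, with about 5 N of pressing force. Now I'll draw toward tray −x in short checked steps.

Emit:
arm_command(plan=[[[0.0004, 0.003, 0, 0, 0, 0, 0.005], [0.0004, 0.004, 0, 0, 0, 0, 0.005], [0.0004, 0.004, 0, 0, 0, 0, 0.005]]])

```text
t: 13.6
tool_pos: [0.5136, 0.1462, 0.092]
tool_rot: [0.356, 1.536, -0.36]
contact_force: [-2.8, -2.2, 4.3]
opening: 0.015
```

Emit:
arm_command(plan=[[[0.0004, 0.004, 0, 0, 0, 0, 0.005], [0.0004, 0.004, 0, 0, 0, 0, 0.005], [0.0004, 0.004, 0, 0, 0, 0, 0.005], [0.0004, 0.004, 0, 0, 0, 0, 0.005]]])

```text
t: 13.93
tool_pos: [0.5217, 0.1603, 0.0916]
tool_rot: [0.35, 1.535, -0.364]
contact_force: [-2.2, -3.7, 6.4]
opening: 0.015
```

```bash
python3 - <<'E'
from h import *
w=world(-68,0); go([*w,.0921],63.9); print(tray(ctrl.get_obs()['tool_pos']))
E
```

```text
t 13.93 tcp [0.5217 0.1603 0.0916] yaw 63.9 down [ 0.004 -0.009 -1.   ] F [-2.2 -3.7  6.4] open 0.015 q6 -0.94
shift mm [-1.2 99.9 -3.7] turn [-0.    0.43  0.39]
[31.90020626  3.71559464]
```

Emit:
arm_command(plan=[[[0.0001, 0.005, -0.0007, 0, 0.1, 0.1, 0.005], [0.0001, 0.005, -0.0007, 0, 0.1, 0.1, 0.005], [0.0001, 0.005, -0.0007, 0, 0.1, 0.1, 0.005], [0.0001, 0.005, -0.0007, 0, 0.1, 0.1, 0.005]]])

```text
t: 14.27
tool_pos: [0.5305, 0.1808, 0.0922]
tool_rot: [0.356, 1.537, -0.357]
contact_force: [-0.4, -1.8, 3.3]
opening: 0.0149
```

Emit:
arm_command(plan=[[[0.0002, 0.005, -0.0007, 0, 0.1, 0.1, 0.005], [0.0002, 0.005, -0.0007, 0, 0.1, 0.1, 0.005], [0.0002, 0.005, -0.0007, 0, 0.1, 0.1, 0.005], [0.0002, 0.005, -0.0007, 0, 0.1, 0.1, 0.005]]])

```text
t: 14.6
tool_pos: [0.5385, 0.2014, 0.0919]
tool_rot: [0.362, 1.54, -0.351]
contact_force: [-0.8, -4.7, 4.5]
opening: 0.0151
```

```bash
python3 - <<'E'
from h import *
w=world(-68,0); go([*w,.0921],63.9); print(tray(ctrl.get_obs()['tool_pos']))
E
```

```text
t 14.6 tcp [0.5385 0.2014 0.0919] yaw 63.96 down [ 0.003  0.007 -1.   ] F [-0.8 -4.7  4.5] open 0.0151 q6 -0.89
shift mm [ 0.2 55.6 -0.7] turn [ 0.06 -0.02 -0.41]
[-12.41619528   0.71431308]
```

Emit:
arm_command(plan=[[[0.0002, 0.005, -0.0003, 0, 0, -0.1, 0.005], [0.0002, 0.005, -0.0003, 0, 0, -0.1, 0.005], [0.0002, 0.005, -0.0003, 0, 0, -0.1, 0.005], [0.0002, 0.005, -0.0003, 0, 0, 0, 0.005], [0.0002, 0.005, -0.0003, 0, 0, 0, 0.005]]])

```text
t: 15.02
tool_pos: [0.5491, 0.2264, 0.0918]
tool_rot: [0.356, 1.541, -0.357]
contact_force: [-0.8, -3.7, 6.0]
opening: 0.0146
```

Emit:
arm_command(plan=[[[0.0002, 0.005, -0.0003, 0, 0, 0, 0.005], [0.0002, 0.005, -0.0003, 0, 0, 0, 0.005], [0.0002, 0.005, -0.0003, 0, 0, 0, 0.005], [0.0002, 0.004, -0.0003, 0, 0, 0, 0.005]]])

```text
t: 15.35
tool_pos: [0.5571, 0.2453, 0.0917]
tool_rot: [0.353, 1.542, -0.359]
contact_force: [-1.9, -5.2, 5.5]
opening: 0.0147
```

```bash
python3 - <<'E'
from h import *
w=world(-68,0); go([*w,.0921],63.9); print(tray(ctrl.get_obs()['tool_pos']))
E
```

```text
t 15.35 tcp [0.5571 0.2453 0.0917] yaw 64.0 down [-0.001 -0.003 -1.   ] F [-1.9 -5.2  5.5] open 0.0147 q6 -0.82
shift mm [-0.4  8.   1.9] turn [0.1  0.02 0.21]
[-59.94938384  -1.88672391]
```

Emit:
arm_command(plan=[[[0.0002, 0.004, 0, 0, 0, 0, 0.005], [0.0002, 0.003, 0, 0, 0, 0, 0.005], [0, -0.001, 0, 0, 0, 0, 0.005], [-0.004, 0, 0, 0, 0, 0, 0.005], [-0.008, 0, 0, 0, 0, 0, 0.005], [-0.012, 0, 0, 0, 0, 0, 0.005], [-0.015, 0, 0, 0, 0, 0, 0.005], [-0.012, 0, 0, 0, 0, 0, 0.005], [0, 0, 0, 0, 0, 0, 0.005]]])

```text
t: 16.1
tool_pos: [0.5574, 0.2568, 0.1425]
tool_rot: [0.357, 1.551, -0.355]
contact_force: [0.2, 0.3, -0.5]
opening: 0.015
```

```bash
python3 - <<'E'
from h import *
w=world(91.8,0); go([*w,.15],63.9)
im,T=snap('wrist'); pebbles(im,T)
E
```

```text
t 16.1 tcp [0.5574 0.2568 0.1425] yaw 64.03 down [-0.009  0.004 -1.   ] F [ 0.2  0.3 -0.5] open 0.015 q6 -0.81
shift mm [  -7.5 -162.2    6.2] turn [ 0.13 -0.56  0.03]
peb px [291. 192.] area 706 tray [-76.8 -18.6] x ext [-65.6 -88.2]
peb px [122. 182.] area 312 tray [ 75.4 -27. ] x ext [85.2 65. ]
peb px [ 90. 184.] area 310 tray [105.  -26.1] x ext [116.1  93.7]
peb px [ 94. 209.] area 362 tray [105.6  -1.9] x ext [117.7  93.8]
peb px [129. 209.] area 314 tray [72.3 -2.4] x ext [82.4 61.7]
peb px [ 97. 235.] area 269 tray [106.7  24. ] x ext [116.5  97. ]
peb px [132. 236.] area 322 tray [72.8 24.5] x ext [83.5 62.3]
peb px [341. 256.] area 29 tray [-125.8   44.4] x ext [-119.1 -128.7]
```

Row C now sits at about x −80. Moving to the second gap.

Emit:
arm_command(plan=[[[-0.001, -0.02, 0.0008, 0, -0.1, 0, 0.005], [-0.001, -0.02, 0.0008, 0, -0.1, 0, 0.005], [-0.001, -0.02, 0.0008, 0, -0.1, 0, 0.005], [-0.001, -0.02, 0.0008, 0, -0.1, 0, 0.005], [-0.001, -0.02, 0.0008, 0, -0.1, 0, 0.005], [-0.001, -0.02, 0.0008, 0, 0, 0, 0.005], [-0.001, -0.02, 0.0008, 0, 0, 0, 0.005], [0, -0.014, 0, 0, 0, 0, 0.005], [0, -0.004, 0, 0, 0, 0, 0.005], [0, 0, 0, 0, 0, 0, 0.005]]])

```text
t: 16.98
tool_pos: [0.4865, 0.1081, 0.1429]
tool_rot: [0.356, 1.55, -0.354]
contact_force: [-0.9, 0.8, -0.3]
opening: 0.0149
```

```bash
python3 - <<'E'
from h import *
w=world(91.8,0); go([*w,.14],63.9)
E
```

```text
t 16.98 tcp [0.4865 0.1081 0.1429] yaw 64.11 down [-0.008  0.003 -1.   ] F [-0.9  0.8 -0.3] open 0.0149 q6 -1.05
shift mm [2.9 2.4 4.9] turn [ 0.21 -0.5   0.03]
```

Emit:
arm_command(plan=[[[0.001, 0.0012, 0.0025, 0.1, -0.25, 0, 0.005], [0.001, 0.001, 0.002, 0.1, -0.25, 0, 0.005], [0.0, 0, 0, 0, 0, 0, 0.005]]])

```text
t: 17.23
tool_pos: [0.4922, 0.1094, 0.1401]
tool_rot: [0.358, 1.541, -0.357]
contact_force: [-0.9, -0.3, -1.3]
opening: 0.0152
```

```bash
python3 - <<'E'
from h import *
w=world(91.8,0); go([*w,.14],63.9)
im,T=snap('wrist'); pebbles(im,T)
cv2.imwrite('pics/w6.png',cv2.resize(im[120:270,180:430],None,fx=3,fy=3,interpolation=cv2.INTER_CUBIC)[:,:,::-1])
E
```

```text
t 17.23 tcp [0.4922 0.1094 0.1401] yaw 63.9 down [ 0.  0. -1.] F [-0.9 -0.3 -1.3] open 0.0152 q6 -1.04
shift mm [ 0.1 -1.2  0.4] turn [ 0.    0.   -0.03]
peb px [475. 171.] area 254 tray [-79.1 -30.6] x ext [-70.8 -88.2]
peb px [298. 175.] area 252 tray [ 77.6 -27.1] x ext [84.5 70.5]
peb px [263. 176.] area 285 tray [108.5 -25.9] x ext [117.1 100.4]
peb px [471. 194.] area 251 tray [-79.5  -9.8] x ext [-70.5 -88.2]
peb px [284. 198.] area 270 tray [90.  -6.4] x ext [95.2 84.4]
peb px [264. 203.] area 292 tray [108.7  -1.7] x ext [116.9 100.6]
peb px [300. 202.] area 275 tray [75.5 -2.3] x ext [83.5 67.2]
peb px [463. 224.] area 220 tray [-77.   18.9] x ext [-68.7 -84.9]
peb px [257. 227.] area 46 tray [115.   21.4] x ext [117.5 112. ]
peb px [508. 247.] area 100 tray [-124.8   42.8] x ext [-106.2 -134. ]
```

View pics/w6.png

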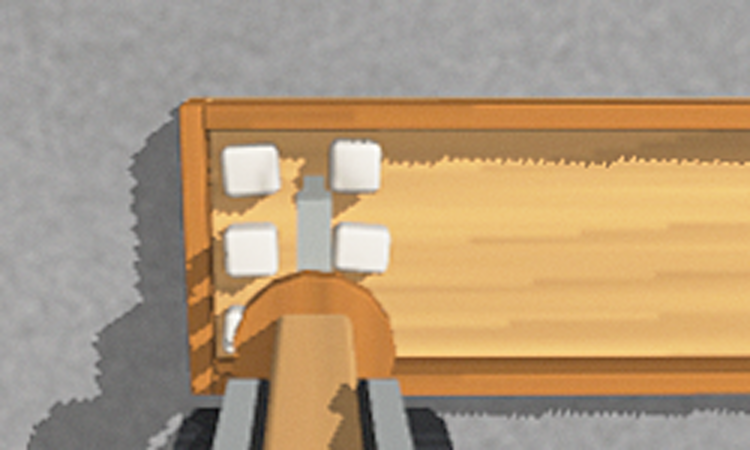

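The crop shows the gap centre at column 305 and the head at about 312, so I'll shift 1.5 mm toward the tray's end and descend.

Emit:
arm_command(plan=[[[0.004, -0.0016, 0, 0, 0, 0, 0.005], [0.008, 0, 0, 0, 0, 0, 0.005], [0.01, 0, 0, 0, 0, 0, 0.005], [0.006, 0, 0, 0, 0, 0, 0.005], [0.002, 0, 0, 0, 0, 0, 0.005]]])

```text
t: 17.7
tool_pos: [0.4921, 0.1096, 0.1074]
tool_rot: [0.356, 1.541, -0.354]
contact_force: [0.1, 0.4, -1.1]
opening: 0.0152
```

```bash
python3 - <<'E'
from h import *
w=world(92.3,0); go([*w,.095],63.9)
E
```

```text
t 17.7 tcp [0.4921 0.1096 0.1074] yaw 64.06 down [ 0.     0.001 -1.   ] F [ 0.1  0.4 -1.1] open 0.0152 q6 -1.05
shift mm [12.4 -1.9  0.5] turn [ 0.16 -0.   -0.06]
```

Emit:
arm_command(plan=[[[0, -0.0018, 0.0003, 0, 0, 0, 0.005], [0, -0.0003, 0, 0, 0, 0, 0.005]]])

```text
t: 17.87
tool_pos: [0.4902, 0.1075, 0.1052]
tool_rot: [0.355, 1.545, -0.355]
contact_force: [-0.7, -0.3, -0.8]
opening: 0.0148
```

```bash
python3 - <<'E'
from h import *
w=world(92.3,0); go([*w,.095],63.9)
E
```

```text
t 17.87 tcp [0.4902 0.1075 0.1052] yaw 64.07 down [-0.003  0.001 -1.   ] F [-0.7 -0.3 -0.8] open 0.0148 q6 -1.05
shift mm [10.2  0.9  1.4] turn [ 0.17 -0.18  0.04]
```

Centred to within 1 mm. Descending gently.

Emit:
arm_command(plan=[[[0.002, 0.0005, 0.0005, 0, -0.1, 0, 0.005], [0.002, 0, 0, 0, 0, 0, 0.005], [0.002, 0, 0, 0, 0, 0, 0.005]]])

```text
t: 18.12
tool_pos: [0.4915, 0.1075, 0.0996]
tool_rot: [0.355, 1.541, -0.355]
contact_force: [-0.1, 0.9, -1.7]
opening: 0.0149
```

Emit:
arm_command(plan=[[[0.0015, 0, 0, 0, 0, 0, 0.005], [0.0015, 0, 0, 0, 0, 0, 0.005]]])

```text
t: 18.28
tool_pos: [0.4918, 0.1075, 0.0967]
tool_rot: [0.355, 1.54, -0.355]
contact_force: [-0.7, 0.4, -1.4]
opening: 0.015
```

Emit:
arm_command(plan=[[[0.001, 0, 0, 0, 0, 0, 0.005], [0.0007, 0, 0, 0, 0, 0, 0.005]]])

```text
t: 18.45
tool_pos: [0.4919, 0.1075, 0.0948]
tool_rot: [0.355, 1.54, -0.355]
contact_force: [0.3, -0.4, -1.8]
opening: 0.0149
```

Emit:
arm_command(plan=[[[0.001, 0, 0, 0, 0, 0, 0.005], [0.0008, 0, 0, 0, 0, 0, 0.005]]])

```text
t: 18.62
tool_pos: [0.492, 0.1075, 0.093]
tool_rot: [0.356, 1.54, -0.355]
contact_force: [-0.2, -0.1, -0.9]
opening: 0.0148
```

Emit:
arm_command(plan=[[[0.0007, 0, 0, 0, 0, 0, 0.005]]])

```text
t: 18.7
tool_pos: [0.4921, 0.1075, 0.0925]
tool_rot: [0.356, 1.54, -0.355]
contact_force: [-0.4, 0.3, 2.3]
opening: 0.015
```

```bash
python3 - <<'E'
from h import *
w=world(12,0); go([*w,.092],63.9)
E
```

```text
t 18.7 tcp [0.4921 0.1075 0.0925] yaw 64.04 down [ 0.002  0.    -1.   ] F [-0.4  0.3  2.3] open 0.015 q6 -1.05
shift mm [ 0.5 80.3 -0.1] turn [ 0.14  0.08 -0.05]
```

Emit:
arm_command(plan=[[[0.0004, 0.003, -0.0003, 0, 0, 0, 0.005], [0.0003, 0.0045, -0.0005, 0, 0.05, 0.05, 0.005], [0.0003, 0.005, -0.0005, 0, 0.05, 0.05, 0.005], [0.0003, 0.005, -0.0005, 0, 0.05, 0.05, 0.005]]])

```text
t: 19.03
tool_pos: [0.4995, 0.1239, 0.0926]
tool_rot: [0.357, 1.539, -0.354]
contact_force: [0.3, -1.5, 1.5]
opening: 0.015
```

Emit:
arm_command(plan=[[[0.0002, 0.005, -0.0005, 0, 0.05, 0.05, 0.005], [0.0002, 0.005, -0.0005, 0, 0.05, 0.05, 0.005], [0.0002, 0.005, -0.0005, 0, 0.05, 0.05, 0.005], [0.0002, 0.005, -0.0005, 0, 0.05, 0.05, 0.005]]])

```text
t: 19.37
tool_pos: [0.508, 0.145, 0.0924]
tool_rot: [0.36, 1.541, -0.35]
contact_force: [-0.3, -1.8, 2.7]
opening: 0.0151
```

```bash
python3 - <<'E'
from h import *
w=world(11,0); go([*w,.092],63.9)
E
```

```text
t 19.37 tcp [0.508  0.145  0.0924] yaw 64.05 down [ 0.002  0.006 -1.   ] F [-0.3 -1.8  2.7] open 0.0151 q6 -0.99
shift mm [ 0.7 40.7  2. ] turn [ 0.15 -0.04 -0.34]
```

Emit:
arm_command(plan=[[[0.0003, 0.005, -0.0001, 0, 0, -0.1, 0.005], [0.0003, 0.005, 0, 0, 0, -0.1, 0.005], [0.0003, 0.005, 0, 0, 0, -0.1, 0.005], [0.0003, 0.005, 0, 0, 0, 0, 0.005]]])

```text
t: 19.7
tool_pos: [0.5178, 0.1649, 0.0921]
tool_rot: [0.354, 1.542, -0.355]
contact_force: [-1.3, -2.3, 3.3]
opening: 0.0148
```

Emit:
arm_command(plan=[[[0.0002, 0.005, -0.0002, 0, 0, 0, 0.005], [0.0002, 0.005, -0.0002, 0, 0, 0, 0.005], [0.0002, 0.004, -0.0002, 0, 0, 0, 0.005], [0.0002, 0.002, 0, 0, 0, 0, 0.005], [0, -0.001, 0, 0, 0, 0, 0.005], [-0.004, 0, 0, 0, 0, 0, 0.005], [-0.01, 0, 0, 0, 0, 0, 0.005], [-0.015, 0, 0, 0, 0, 0, 0.005], [-0.02, 0, 0, 0, 0, 0, 0.005], [-0.02, 0, 0, 0, 0, 0, 0.005], [-0.02, 0, 0, 0, 0, 0, 0.005], [-0.02, 0, 0, 0, 0, 0, 0.005], [-0.005, 0, 0, 0, 0, 0, 0.005], [0, 0, 0, 0, 0, 0, 0.005]]])

```text
t: 20.87
tool_pos: [0.5206, 0.1831, 0.2065]
tool_rot: [0.361, 1.553, -0.351]
contact_force: [-0.1, 0.8, -0.6]
opening: 0.015
```

```bash
python3 - <<'E'
from h import *
go([.5225,-.2233,.21],15.02)
im,T=snap('wrist','w7.png'); pebbles(im,T)
cv2.imwrite('pics/w7.png',cv2.resize(im[100:270,100:460],None,fx=2,fy=2)[:,:,::-1])
E
```

```text
t 20.87 tcp [0.5206 0.1831 0.2065] yaw 64.04 down [-0.01   0.008 -1.   ] F [-0.1  0.8 -0.6] open 0.015 q6 -0.92
shift mm [  -7.  -364.5  179.6] turn [49.02 -0.74  0.12]
peb px [293. 171.] area 161 tray [  1.  -29.3] x ext [ 8.3 -6. ]
peb px [366. 170.] area 175 tray [-79.5 -30.6] x ext [-71.  -87.6]
peb px [197. 174.] area 194 tray [107.3 -25.8] x ext [116.5  97.6]
peb px [288. 196.] area 442 tray [ 6.3 -1. ] x ext [17.2 -7.6]
peb px [364. 188.] area 178 tray [-78.6 -10.1] x ext [-70.1 -88.1]
peb px [198. 195.] area 204 tray [107.6  -1.4] x ext [117.3  98.1]
peb px [362. 214.] area 150 tray [-78.4  19.5] x ext [-70.9 -85.9]
peb px [198. 218.] area 165 tray [109.   24.7] x ext [117.1 101. ]
```

View pics/w7.png

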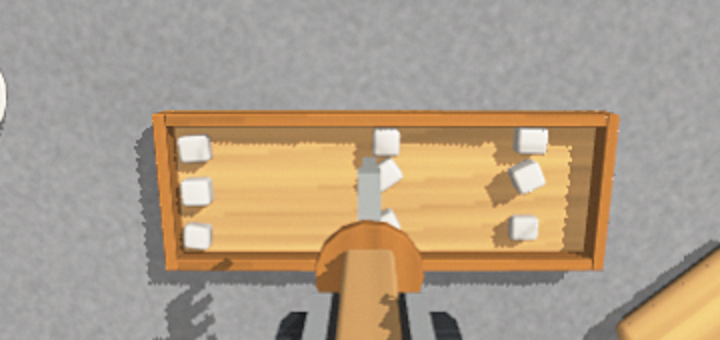

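All three thirds look covered; the middle third's right-half pebble shows at crop (389,216), partly hidden by the rake. Next I'll return the rake and re-check the tray once it is clear.

Emit:
arm_command(plan=[[[-0.003, 0, 0, 7, -0.1, 0, 0.005], [-0.003, 0, 0, 7, -0.1, 0, 0.005], [-0.003, 0, 0, 7, -0.1, 0, 0.005], [-0.003, 0, 0, 7, -0.1, 0, 0.005], [-0.003, 0, 0, 7, -0.1, 0, 0.005], [-0.003, 0, 0, 7, -0.1, 0, 0.005], [-0.003, 0, 0, 6, 0, 0, 0.005], [0, 0, 0, 0, 0, 0, 0.005]]])

```text
t: 21.58
tool_pos: [0.5137, 0.1825, 0.212]
tool_rot: [1.011, 1.338, -1.037]
contact_force: [0.8, 0.0, -0.4]
opening: 0.0151
```

```bash
python3 - <<'E'
from h import *
go([.5225,-.2233,.22],15.02)
E
```

```text
t 21.58 tcp [0.5137 0.1825 0.212 ] yaw 14.47 down [-0.024 -0.    -1.   ] F [ 0.8  0.  -0.4] open 0.0151 q6 -0.05
shift mm [ -8.1 -93.1 395. ] turn [-0.55 -0.34  1.36]
```

Emit:
arm_command(plan=[[[-0.002, -0.006, 0.024, 0, 0, 0.3, 0.005], [-0.002, -0.006, 0.026, 0, 0, 0.3, 0.005], [-0.002, -0.006, 0.026, 0, 0, 0.3, 0.005], [-0.001, -0.006, 0.026, 0, 0, 0.3, 0.005], [0, -0.006, 0.026, 0, 0, 0, 0.005], [0, -0.006, 0.026, 0, 0, 0, 0.005], [0, -0.006, 0.026, 0, 0, 0, 0.005], [0, -0.006, 0.026, 0, 0, 0, 0.005]]])

```text
t: 22.25
tool_pos: [0.5152, -0.0316, 0.2036]
tool_rot: [0.995, 1.355, -1.003]
contact_force: [0.2, 0.6, -0.9]
opening: 0.015
```

```bash
python3 - <<'E'
from h import *
go([.5225,-.2233,.22],15.02)
E
```

```text
t 22.25 tcp [ 0.5152 -0.0316  0.2036] yaw 16.43 down [-0.022  0.01  -1.   ] F [ 0.2  0.6 -0.9] open 0.015 q6 -0.5
shift mm [-18.5 -47.5 185.6] turn [ 1.4  -0.89  1.05]
```

Emit:
arm_command(plan=[[[-0.004, -0.007, 0.026, 0.2, -0.1, 0.2, 0.005], [-0.004, -0.007, 0.026, 0.2, -0.1, 0.2, 0.005], [-0.004, -0.007, 0.026, 0.2, -0.1, 0.2, 0.005], [-0.004, -0.007, 0.026, 0.2, -0.1, 0.2, 0.005], [-0.003, -0.007, 0.026, 0.2, -0.1, 0.2, 0.005], [-0.003, -0.006, 0.025, 0, 0, 0, 0.005], [0, -0.003, 0.01, 0, 0, 0, 0.005], [0, 0, 0, 0, 0, 0, 0.005]]])

```text
t: 22.92
tool_pos: [0.513, -0.2128, 0.21]
tool_rot: [1.001, 1.355, -0.999]
contact_force: [-1.0, 0.1, -1.8]
opening: 0.0151
```

```bash
python3 - <<'E'
from h import *
go([.5225,-.2233,.20],15.02)
E
```

```text
t 22.92 tcp [ 0.513  -0.2128  0.21  ] yaw 16.36 down [-0.018  0.015 -1.   ] F [-1.   0.1 -1.8] open 0.0151 q6 -0.82
shift mm [ 9.7  6.3 12.9] turn [ 1.34 -1.11  0.77]
```

Emit:
arm_command(plan=[[[0.001, 0.002, 0.004, 0.5, -0.4, 0.25, 0.005], [0.001, 0.002, 0.004, 0.5, -0.4, 0.25, 0.005], [0.001, 0.002, 0.004, 0.3, -0.3, 0.25, 0.005], [0, 0, 0, 0, 0, 0, 0.005]]])

```text
t: 23.25
tool_pos: [0.5218, -0.2198, 0.2029]
tool_rot: [1.013, 1.327, -1.011]
contact_force: [-0.3, 0.9, -2.2]
opening: 0.0152
```

```bash
python3 - <<'E'
from h import *
go([.5225,-.2233,.180],15.02)
E
```

```text
t 23.25 tcp [ 0.5218 -0.2198  0.2029] yaw 15.21 down [-0.003  0.003 -1.   ] F [-0.3  0.9 -2.2] open 0.0152 q6 -0.8
shift mm [22.9 -0.2  3.7] turn [ 0.19 -0.23  0.1 ]
```

Emit:
arm_command(plan=[[[0.01, 0, 0.0018, 0.1, -0.1, 0.05, 0.005], [0.013, 0, 0.0016, 0.1, -0.1, 0.05, 0.005], [0.013, 0, 0, 0, 0, 0, 0.005], [0.008, 0, 0, 0, 0, 0, 0.005], [0, 0, 0, 0, 0, 0, 0.005]]])

```text
t: 23.67
tool_pos: [0.5235, -0.2198, 0.155]
tool_rot: [1.011, 1.324, -1.009]
contact_force: [-0.6, 1.6, -1.5]
opening: 0.0148
```

```bash
python3 - <<'E'
from h import *
go([.5225,-.2233,.1045],15.02)
im,T=snap('wrist'); M=mat();o=ctrl.get_obs()
for d in cut_out('wrist','stand')[:2]: print(d['conf'],d['mask'].sum(),rect('wrist',T,d['mask'],.058))
cv2.imwrite('pics/w8.png',cv2.resize(im[110:290,170:390],None,fx=3,fy=3,interpolation=cv2.INTER_CUBIC)[:,:,::-1])
for y in (-.031,0,.031): print(proj('wrist',T,o['tool_pos']+M[:,0]*.0845+M[:,2]*y))
imt,Tt=snap('top'); pebbles(imt,Tt,'top')
E
```

```text
t 23.67 tcp [ 0.5235 -0.2198  0.155 ] yaw 15.31 down [ 0.001  0.001 -1.   ] F [-0.6  1.6 -1.5] open 0.0148 q6 -0.8
shift mm [50.5 -1.9  3.1] turn [ 0.29 -0.03 -0.05]
0.76 3656 (array([ 519.1, -212.5]), array([51.1, 80.1]), np.float32(106.9))
[285.20574658 176.86014323]
[285.14875442 215.6636045 ]
[285.09457415 251.73508641]
peb px [213. 218.] area 43 tray [  0.7 -15.7] x ext [-9.6 13.2]
peb px [243. 234.] area 25 tray [108.8 -21.9] x ext [100.8 117.7]
```

View pics/w8.png

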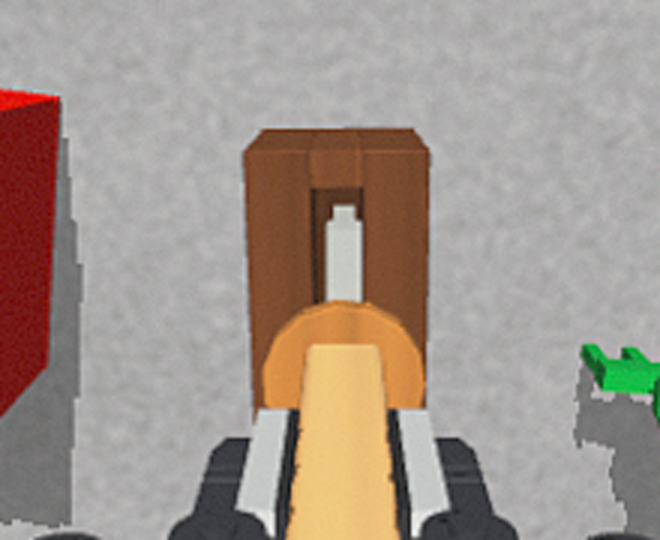

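The slot is at crop columns 311–362 (mid 337) and the head's mid is at 343. The head is 2 mm to the right, which agrees with the recorded home pose. I'll correct that and then lower.

Emit:
arm_command(plan=[[[0, -0.001, 0.0016, 0.15, 0, 0, 0.005], [0, -0.0009, 0.0014, 0.1, 0, 0, 0.005], [0, 0, 0, 0, 0, 0, 0.005]]])

```text
t: 24.07
tool_pos: [0.5248, -0.2251, 0.1602]
tool_rot: [1.014, 1.314, -1.011]
contact_force: [-0.6, 0.1, -0.2]
opening: 0.0149
```

```bash
python3 - <<'E'
from h import *
go([.5225,-.2233,.1045],15.02)
E
```

```text
t 24.07 tcp [ 0.5248 -0.2251  0.1602] yaw 15.04 down [ 0.008 -0.003 -1.   ] F [-0.6  0.1 -0.2] open 0.0149 q6 -0.8
shift mm [55.6 -2.1 -2.6] turn [ 0.01  0.3  -0.37]
```

Emit:
arm_command(plan=[[[0.004, -0.002, -0.0022, 0, 0.25, -0.3, 0.005], [0.004, 0, 0, 0, 0, 0, 0.005]]])

```text
t: 24.23
tool_pos: [0.5232, -0.2244, 0.1541]
tool_rot: [1.014, 1.317, -1.013]
contact_force: [0.2, -0.2, -3.0]
opening: 0.0148
```

```bash
python3 - <<'E'
from h import *
go([.5225,-.2233,.1045],15.02)
E
```

```text
t 24.23 tcp [ 0.5232 -0.2244  0.1541] yaw 15.0 down [ 0.004 -0.002 -1.   ] F [ 0.2 -0.2 -3. ] open 0.0148 q6 -0.8
shift mm [49.5 -0.6 -1.4] turn [-0.02  0.2  -0.21]
```

Emit:
arm_command(plan=[[[0.003, -0.0006, -0.0008, 0, 0.15, -0.15, 0.005], [0.004, 0, 0, 0, 0, 0, 0.005], [0.004, 0, 0, 0, 0, 0, 0.005], [0.004, 0, 0, 0, 0, 0, 0.005]]])

```text
t: 24.57
tool_pos: [0.5223, -0.2238, 0.1376]
tool_rot: [1.014, 1.32, -1.014]
contact_force: [-0.2, -0.3, -1.3]
opening: 0.015
```

```bash
python3 - <<'E'
from h import *
go([.5225,-.2233,.1045],15.02)
E
```

```text
t 24.57 tcp [ 0.5223 -0.2238  0.1376] yaw 14.99 down [ 0.001 -0.    -1.   ] F [-0.2 -0.3 -1.3] open 0.015 q6 -0.8
shift mm [33.1  0.3 -0.4] turn [-0.03  0.04 -0.06]
```

Within 0.5 mm of the home axis, and the tips are now entering the slot freely. Continuing down.

Emit:
arm_command(plan=[[[0.006, 0, 0, 0, 0, 0, 0.005], [0.006, 0, 0, 0, 0, 0, 0.005], [0.006, 0, 0, 0, 0, 0, 0.005], [0.005, 0, 0, 0, 0, 0, 0.005]]])

```text
t: 24.9
tool_pos: [0.522, -0.2235, 0.1116]
tool_rot: [1.014, 1.321, -1.014]
contact_force: [-0.6, -0.2, -1.7]
opening: 0.0153
```

```bash
python3 - <<'E'
from h import *
go([.5225,-.2233,.1045],15.02)
E
```

```text
t 24.9 tcp [ 0.522  -0.2235  0.1116] yaw 14.99 down [ 0.  0. -1.] F [-0.6 -0.2 -1.7] open 0.0153 q6 -0.8
shift mm [ 7.1  0.5 -0.1] turn [-0.03  0.01 -0.02]
```

Emit:
arm_command(plan=[[[0.003, 0.0003, 0, 0, 0, 0, 0.005], [0.002, 0, 0, 0, 0, 0, 0.005], [0.001, 0, 0, 0, 0, 0, 0.005]]])

```text
t: 25.15
tool_pos: [0.5216, -0.223, 0.1038]
tool_rot: [1.015, 1.325, -1.015]
contact_force: [-1.9, 0.8, 9.5]
opening: 0.0149
```

Emit:
arm_command(plan=[[[0.001, 0, 0, 0, 0, 0, 0.005], [0.0005, 0, 0, 0, 0, 0, 0.005]]])

```text
t: 25.32
tool_pos: [0.522, -0.2232, 0.104]
tool_rot: [1.014, 1.324, -1.015]
contact_force: [0.7, 0.7, -1.6]
opening: 0.0149
```

Seated: contact at 0.1038, against 0.1045 at the grip. Now release and rise.

Emit:
arm_command(plan=[[[0, 0, 0, 0, 0, 0, 0.085], [0, 0, 0, 0, 0, 0, 0.085], [0, 0, 0, 0, 0, 0, 0.085], [0, 0, 0, 0, 0, 0, 0.085], [0, 0, 0, 0, 0, 0, 0.085], [0, 0, 0, 0, 0, 0, 0.085], [-0.005, 0, 0, 0, 0, 0, 0.085], [-0.015, 0, 0, 0, 0, 0, 0.085], [-0.025, 0, 0, 0, 0, 0, 0.085], [-0.025, 0, 0, 0, 0, 0, 0.085], [-0.025, 0, 0, 0, 0, 0, 0.085], [-0.025, 0, 0, 0, 0, 0, 0.085], [-0.02, 0, 0, 0, 0, 0, 0.085], [0, 0, 0, 0, 0, 0, 0.085]]])

```text
t: 26.48
tool_pos: [0.5215, -0.2229, 0.2507]
tool_rot: [1.014, 1.326, -1.015]
contact_force: [0.0, -0.6, 0.4]
opening: 0.0851
```

```bash
python3 - <<'E'
from h import *
state()
im,T=snap('wrist'); marks('wrist',T,['rake','rake_grip','stand'])
ims,Ts=snap('scene'); imt,Tt=snap('top')
marks('top',Tt,['vase_center','brush','paperweight','case','rake'])
w=cv2.resize(im[120:300,180:400],(488,400)); 
p=proj('scene',Ts,[*C,.02]).astype(int); s=cv2.resize(ims[p[1]-50:p[1]+50,p[0]-60:p[0]+60],(300,250),interpolation=cv2.INTER_CUBIC)
q=proj('top',Tt,[*C,.02]).astype(int); t=cv2.resize(imt[q[1]-42:q[1]+42,q[0]-50:q[0]+50],(300,252),interpolation=cv2.INTER_CUBIC)
cv=np.zeros((510,790,3),np.uint8); cv[:400,:488]=w; cv[:250,490:]=s; cv[252:504,490:]=t
cv2.imwrite('pics/fin.png',cv[:,:,::-1])
E
```

```text
t 26.48 tcp [ 0.5215 -0.2229  0.2507] yaw 15.0 down [-0.004  0.002 -1.   ] F [ 0.  -0.6  0.4] open 0.0851 q6 -0.8
wrist rake [([0.644, -0.2256, 0.0333], 0.88), ([0.5231, -0.2237, 0.058], 0.79)]
wrist rake_grip [([0.5269, -0.2247, 0.1268], 0.85), ([0.6422, -0.2242, 0.0997], 0.76)]
wrist stand [([0.4045, -0.2461, 0.0002], 0.75), ([0.524, -0.2244, -0.0006], 0.71)]
top vase_center [([0.6703, -0.4175, 0.0721], 0.74)]
top brush [([0.6843, 0.3734, 0.0015], 0.69)]
top paperweight [([0.5567, 0.2652, 0.0172], 0.69), ([0.5265, -0.2255, 0.0538], 0.68), ([0.7334, -0.0167, -0.0029], 0.51)]
top case [([0.3489, -0.4583, 0.0035], 0.94)]
top rake [([0.6447, -0.2278, 0.0385], 0.62), ([0.5274, -0.2266, 0.0551], 0.51)]
```

View pics/fin.png

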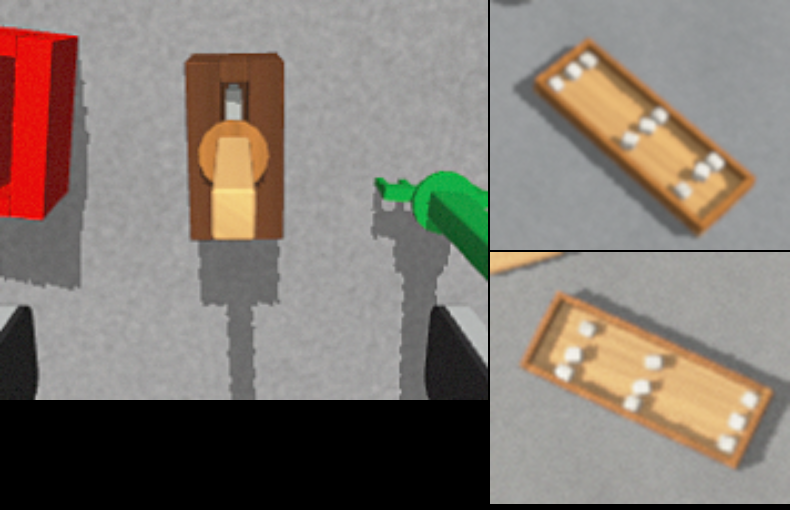

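The final view shows the rake upright, with its collar centred on the stand at (235,155). The tray has three rows of three, one in each third. In the middle third the pebbles at top-crop (652,362) and (631,404) lie on opposite sides of the centre line, which runs at about 382 and 372 there.

```bash
python3 -c "
from station import *
print(finish_job(), ctrl.get_obs()['t'])"
```

```text
the job is handed in; nothing more can be done
the job is handed in; nothing more can be done
```

I raked the pebbles into one row of three in each third of the tray, then stood the rake back in its stand and handed the job in at about 26.6 s. `finish_job` gives no verdict, so this rests on my own checks.

- **Raking:** I put the rake down in the two gaps between the rows. One draw took the front row to about x = −79 mm and the second took the middle row to about x = 0; the end row stayed at about +108 mm. My readings of the force on the bed stayed between about 2.5 and 7.5 N.
- **Pebbles:** The last pictures show a single layer with pebbles on both the left and right half of each third. The right-hand pebble in the middle third was hidden from the wrist camera, so I judged its side from the top and scene pictures. It is about 18 mm clear of the centre line.
- **Rake in stand:** It stands upright with the collar on the slot's edges. The collar found by the network is about 1 mm from the stand's centre and at 58 mm height. The gripper is open and clear of it.
- **Other things:** The vase, brush and case all read within about 5 mm of where they began, which is the networks' own error. For the paperweight the top camera's two best hits were on the tray and the rake. Its third hit was about 5 mm from where the paperweight began.
- **First grip redone:** The arm drifted while gripping and closed about 23 mm too high, so I released the rake before lifting it and gripped again.

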